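Seat the reactor head and hold the clamp half for bolting

ROBOT

A 6-joint arm with a two-finger parallel gripper is mounted at the origin on the work surface. World frame = base frame: x ahead of the robot, y to its left, z up, the work surface at z = 0. Lengths are in m, angles in degrees, forces in N, time in s.
With the tool pointing down it reaches from about 0.4 to 0.825 m from the base axis. Payload 7 kg.
Tool frame: the origin (TCP) lies at the very end of the fingers, on their centre line; the grasp point (between the pads) lies 19 mm behind it; z points along the fingers, y is the line along which they close (so a half turn about z gives the same grasp; the last joint's range is limited). The gripper opens to 88 mm and grips with 3 to 60 N. Pads are 19 mm wide; open, the fingers measure 130 mm over their backs; the gripper's body (78 mm by 193 mm) begins 47 mm behind the grasp point.
Start: joints at [83.887, 20.546, 0.682, 0, -70.136, -16.507], TCP at [0.26, 0.623, 0.227] pointing down, gripper open.
Joint ranges: [-176.03, 176.03], [-82.01, 121.73], [-58.28, 71.71], [-173.87, 95.51], [-174.79, -0.11], [-173.66, 173.66]. Speed limits (degrees/s): [136.94, 136.94, 172.46, 180, 180, 180].

INTERFACE

Orientations are given as [roll, pitch, yaw] about the fixed x, y, z axes, in that order (R = Rz(yaw) Ry(pitch) Rx(roll)).
In Python, from plant import ctrl, cams, workorder gives the robot as it stands.
- The arm moves only by the tool play_rows, never from a script. Its argument "motion" is a list of rows, each an object of numbers: "x", "y", "z": the shift along the tool's x, y, z normalised to -1 to 1, where 1 is 0.025 m; "rx", "ry", "rz": the turn, a rotation vector about the tool's x, y, z normalised to -1 to 1, where 1 is 4 degrees. A call has 1 to 20 rows; each row shifts and turns the commanded pose from where the row before left it, along the tool's axes as they then stand; what a row does not reach is not made up. A row lasts 1/8 s, in which the tool goes at most 62.5 mm and 10.7 degrees, less where a joint would pass 70% of its speed; a pose out of reach is approached as far as the arm can. A call with a number of a shift or a turn outside -1 to 1 is refused whole. A call with a gripper value outside its range is refused whole. "fingers" is the opening, from -1 (shut) to 1 (fully open), set as the call begins (left out, the last holds). The fingers move at their own pace and stop on an object; the grip force is fixed at half the most. Time passes only in rows, so rows that do not move let the fingers close. It gives the time, the measured TCP pose, the force, the opening and the grip force at its end, in the units of the state.
- ctrl.get_obs(): the state, without advancing time (a new reading comes with each control period).
- cams.snapshot(name): name is "scene" or "top"; returns the picture (420x560x3 uint8, blue, green, red); there is no depth.
- cams.get_calibration(name): a dict with "vertical_fov" (degrees; the focal length in pixels is half the picture's height over the tangent of half this angle, whatever the lens; pixels are square), "cx", "cy" (the principal point, pixels), "k1" (the pictures are not rectified: a ray, as slopes to the right and down, at radius r is drawn at 1 + k1 r^2 times it, then the intrinsics apply), "position" and "rotation" of the camera in the world. Camera axes: x right, y up, looking along -z (the intrinsics and any distortion apply to the point x, -y, -z); pixel columns grow to the right and rows downward; lengths in m; the calibration is good to about 2 mm. A picture is of the moment at which its call begins. get_calibration takes no time and is no camera call.
- workorder.close_job(): hands the job in; it is judged then, once.
The state is a dict: "clock": time; "joint_pos": joint angles; "qvel": joint speeds; "tau": joint torques, N m; "tool_pos": TCP position; "orientation": TCP orientation; "force": force on the tool from outside, world axes, zero at the start; "moment": the same for the moment, N m; "opening": finger opening in m; "gripper_force": force on a finger pad.
Only numpy, scipy, OpenCV 4.12 (cv2) and the standard library are available. Lean on these libraries where they do the work, as an engineer would, in place of code of your own. Each camera call takes 0.05 s, during which the arm holds its last target. There are 200 camera calls.

TASK

Help a colleague close the small open pressure reactor in the middle of the bench: press its head down by the black knob until it is fully seated, then take the larger of the two loose half-ring clamps by its upright lug, set it flat on the reactor's deck and slide it squarely in around the flange against the spring plunger. Finish while holding it there with a steady push of about 12 N, the plunger about 12 mm in, so that your colleague can put in the screws: do not let go at the end. Leave the other things on the bench where they are.

Things in the scene. Friction and masses are not known exactly. Their poses are not given: they have to be found in the camera images.
- reactor: The open reactor, fixed: white housing 235 (x) x 170 (y) x 100 mm high, its flat top the deck (x -135 to +100 mm, y +-85 mm). Origin on the vessel's axis at bench level, z up; +x is the way the clamp is slid in, away from the robot. On the deck stand the round steel vessel flange (radius 46, 14 mm high) and, fixed on its far (+x) side, a clamp half like the loose one.
- deck (a point): Point on the vessel's axis at the height of the deck surface (100 mm above the bench), axes as the reactor's. The clamp's origin coincides with it when the clamp is concentric with the vessel.
- head (a joint): How far the reactor's head is pressed down (m): 0 = 12 mm proud, 0.012 = fully seated. Moves straight down with about 6 N of push (seal friction) and stays where left. The head is a steel disc, radius 46 mm, 10 mm thick; seated, its rim's top is 24 mm above the deck; while it is proud the clamp's lip cannot pass over it.
- knob_top (a point): Centre of the flat top of the black knob (36 mm across) on the head, on the vessel's axis; 163 mm above the bench when the head is seated. Nothing on the head is higher than 10 mm above it, a small gauge on the far (+x) side, 18 to 29 mm from the axis.
- plunger: Brass spring plunger, a 14 mm round pin sticking out of the flange to the reactor's -x, 8.5 mm above the deck. Origin at its outer tip: 66 mm from the vessel's axis when free. Pushed to the reactor's +x it gives 1 N per mm, 20 mm at most. The clamp's inner wall meets it 12 mm before concentric, so concentric = 12 mm in = 12 N; 8 mm further the clamp strikes the flange.
- clamp: The larger loose half-ring clamp, steel, 0.3 to 0.55 kg: a half ring on its own -x side, open to +x; inner radius 54, outer 68, 36 mm high, 158 mm wide over the screw ears. A lip at its top (29 to 36 mm up) reaches in to radius 40 mm. Origin at the ring's centre (empty middle), level with its underside, z up. Set it down with its origin at least 45 mm short of the vessel's axis.
- lug (a point): Middle of the clamp's upright lug, the plate to grip: 14 mm thick along the clamp's x, 36 mm along y, from 36 to 77 mm above the underside, free on all sides. This point lies at x = -61, y = 0, z = 60 mm in the clamp's frame.
- small_clamp: A smaller half-ring clamp of the same shape that belongs to another vessel (outer radius 47 mm, 26 mm high, lug to 59 mm), loose on the bench; not to be used. Origin at its ring's centre, underside.
- beaker: Glass beaker, 68 mm across, 85 mm high, loose bystander; origin at the centre of its foot.
- bottle: Amber jar with a black cap, 64 mm across, 140 mm high, loose bystander; origin at the centre of its foot.
- wrench: Wrench 160 mm long lying across the bench just in front of the reactor, bystander.
- gasket: White plastic sealing ring 80 mm across, 6 mm thick, lying on the bench, bystander.
Things that resemble listed ones, but are neither listed nor needed, are in the scene too. What is shaped like the clamp but red is not meant.

How it is judged:
By the outcome, as a careful person would: the job done as asked, in the order asked, and still so for the second after the job is handed in, while the arm keeps its last pose, push and grip.
It also fails if it takes over 59 s, if anything falls off the work surface, if the arm or the gripper's body presses on something with over 40 N, if the wrist force passes 120 N, or if a joint passes its speed limit or range.

## Working session

There is one attempt and no reset: what is moved stays moved. The work goes in short steps, Python scripts to look and compute and a tool call to move; the robot and the scene stay as the last step left them, time stands still between calls to the robot, and variables do not carry over. Pictures are saved under pics/ and viewed, at most 10 in all, crops included, and the job is handed in when it is done.

Besides the shell and the picture viewer there is one more tool, called after "Call:" as name(argument=value, ...) on one line, values as JSON. play_rows: Moves the arm, as the interface text tells. Its arguments: {"type":"object","properties":{"motion":{"type":"array"},"fingers":{"type":"number"}},"required":["motion"]}

```bash
mkdir -p pics
cat > h.py <<'E'
import numpy as np, cv2
from plant import ctrl, cams, workorder
def K(n):
    c=cams.get_calibration(n); f=210/np.tan(np.radians(c['vertical_fov'])/2)
    return c,f,np.array(c['position']),np.array(c['rotation'])
def ray(n,u,v):
    c,f,p,R=K(n); d=np.array([(u-c['cx'])/f,(v-c['cy'])/f]); s=d.copy()
    for _ in range(30): s=d/(1+c['k1']*(s@s))
    r=R@np.array([s[0],-s[1],-1]); return p,r/np.linalg.norm(r)
def plane(n,u,v,z):
    p,r=ray(n,u,v); return p+r*(z-p[2])/r[2]
def tri(a,b):
    p,r=ray('scene',*a);q,s=ray('top',*b)
    t=np.linalg.lstsq(np.c_[r,-s],q-p,rcond=None)[0]
    A=p+r*t[0];B=q+s*t[1]; return (A+B)/2,np.linalg.norm(A-B)
def proj(n,P):
    c,f,p,R=K(n); q=R.T@(np.array(P)-p); s=np.array([q[0],-q[1]])/-q[2]
    return s*(1+c['k1']*(s@s))*f+[c['cx'],c['cy']]
E
python3 - <<'E'
from h import *
for n in('scene','top'):
    im=cams.snapshot(n); cv2.imwrite(f'pics/{n}0.png',im); c=K(n)
    print(n,c[0])
print(ctrl.get_obs())
a=[cv2.imread(f'pics/{n}0.png') for n in('scene','top')]
for n,i in zip(('scene','top'),a): cv2.imwrite(f'pics/{n}0b.png',cv2.resize(i,(800,600),interpolation=cv2.INTER_CUBIC))
E
```

```text
scene {'vertical_fov': 49.30146234952822, 'cx': 275.19604329590965, 'cy': 206.9232504461817, 'k1': -0.13470568947793946, 'position': array([ 1.25349539, -0.66884671,  0.89999258]), 'rotation': array([49.54984189,  1.08873582, 50.80573912])}
top {'vertical_fov': 43.66252108318967, 'cx': 285.6629706791622, 'cy': 203.49087706998043, 'k1': 0.019759471144421625, 'position': array([ 0.21379024, -0.11103905,  1.50771447]), 'rotation': array([ 11.54813008,   0.263464  , -93.41034222])}
{'clock': 0.1, 'joint_pos': array([ 8.38898199e+01,  2.05855976e+01,  6.39365494e-01, -1.62671535e-02,
       -7.01370755e+01, -1.65072181e+01]), 'qvel': array([-0.09182334, -0.19429716,  0.02076467,  0.02027281, -0.04819412,
        0.03962748]), 'tau': array([-2.48065655e-03, -5.84165955e+01,  2.93752116e+01,  7.01548308e+00,
        1.02076528e-02, -4.11791859e-05]), 'tool_pos': array([0.25945037, 0.6226695 , 0.22574318]), 'orientation': array([ 1.79915780e+02, -9.00980695e-03, -2.26229299e+01]), 'force': array([-0.57369726, -0.20369795, -0.0983337 ]), 'moment': array([ 0.00527625, -0.01595343, -0.01678588]), 'gripper_force': 0.0, 'opening': 0.08748568178684844}
```

View pics/scene0b.png

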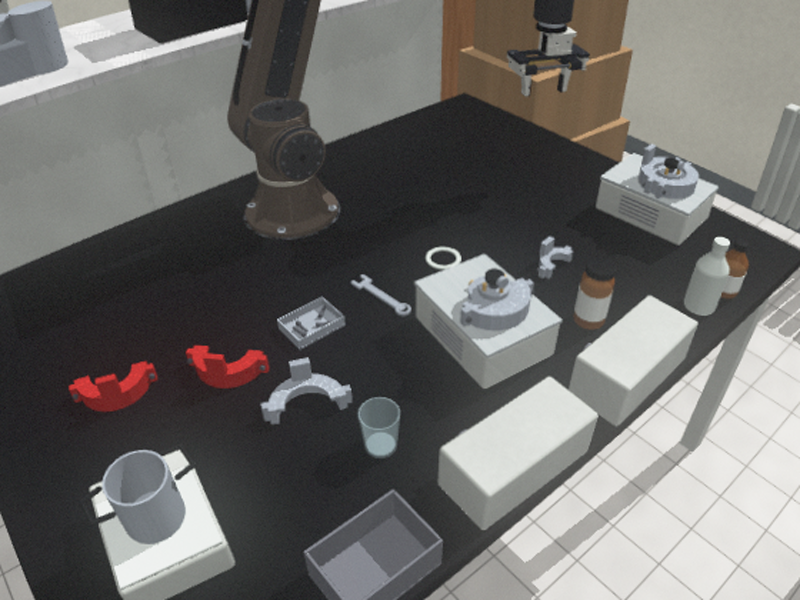

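View pics/top0b.png

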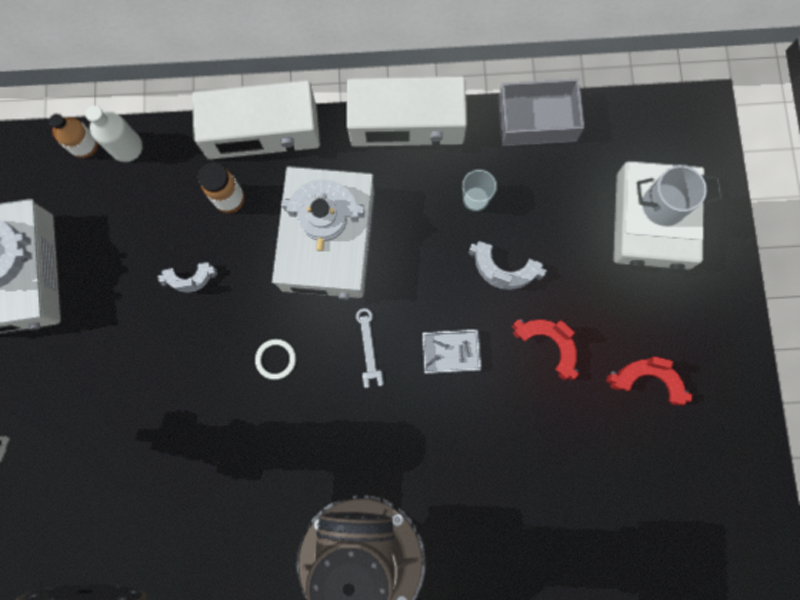

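```bash
sed -i "s/np.array(c\['rotation'\])/Rotation.from_euler('xyz',c['rotation'],degrees=True).as_matrix()/; 1a from scipy.spatial.transform import Rotation" h.py
python3 - <<'E'
from h import *
def crop(n,x,y,s):
    i=cv2.imread(f'pics/{n}0.png')[y:y+300//s,x:x+400//s]; i=cv2.resize(i,(400,300),interpolation=cv2.INTER_CUBIC); return i
t=np.vstack([np.hstack([crop('scene',174,244,5),crop('top',315,160,5)]),np.hstack([crop('scene',275,175,3),crop('top',165,112,3)])])
cv2.imwrite('pics/crop1.png',t)
print(plane('top',350,185,0.0),plane('top',225,146,.17))
print(proj('top',[.26,.623,.227]),proj('scene',[.26,.623,.227]))
E
```

```text
[ 0.56589959 -0.31548507  0.        ] [0.65284278 0.03088091 0.17      ]
[-20.48017907 310.34404816] [380.69819073  64.12058343]
```

View pics/crop1.png

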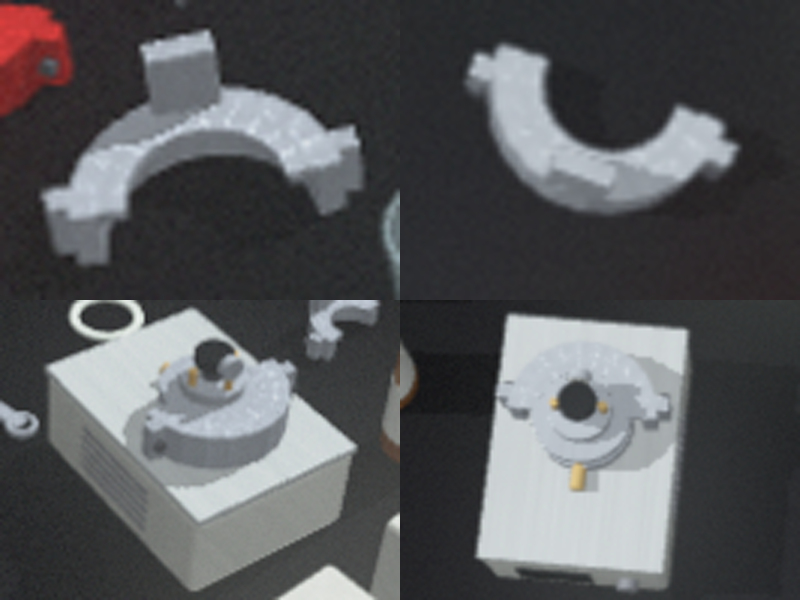

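The only fit for the clamp is the large grey half-ring, at top (355,186) and scene (214,272). It has outer radius about 68 mm, and its upright lug is at top ≈(431,193)/1.25 of the crop. I rejected three others: the small grey clamp at top (131,194), the red ones at top (382,243) and (455,267), and the fixed half on the reactor at top (228,136). Next I measure edges and zoom in on the lug and knob.

Run:
```python
from h import *
def crop(n,x,y,s):
    i=cv2.imread(f'pics/{n}0.png')[y:y+300//s,x:x+400//s]; i=cv2.resize(i,(400,300),interpolation=cv2.INTER_CUBIC); return cv2.normalize(i,None,0,255,cv2.NORM_MINMAX)
t=np.vstack([np.hstack([crop('scene',197,248,20),crop('top',342,187,20)]),np.hstack([crop('scene',330,182,10),crop('top',205,130,10)])])
cv2.imwrite('pics/crop2.png',t)
g=cv2.GaussianBlur(cv2.cvtColor(cv2.imread('pics/top0.png'),6),(0,0),.6).astype(float)
def cross(p,a):  # first half-level crossing
    lo,hi=np.median(p[:4]),np.median(p[-4:]); m=(lo+hi)/2
    k=np.where((p[:-1]-m)*(p[1:]-m)<=0)[0][0]; return a+k+(m-p[k])/(p[k+1]-p[k])
L=np.array([(cross(g[v,181:210],181),v) for v in range(125,190,3) if True])
T=np.array([(u,cross(g[105:126,u],105)) for u in range(208,256,3)])
for nm,E in(('left',L),('top',T)):
    W=np.array([plane('top',*e,.1)[:2] for e in E])
    vx,vy,x0,y0=cv2.fitLine(W.astype(np.float32),cv2.DIST_HUBER,0,.001,.001).ravel()
    print(nm,E[0],E[-1],'ang',np.degrees(np.arctan2(vy,vx)),'pt',x0,y0,'res',np.std((W-[x0,y0])@[-vy,vx]))
```

```text
left [199.08680556 125.        ] [191.09328358 188.        ] ang -8.344391 pt 0.6766184 0.11928444 res 0.0003704658112600092
top [208.     116.8125] [253.         120.58333333] ang 81.36637 pt 0.7565838 0.02569224 res 0.00013299624452914173
```

View pics/crop2.png

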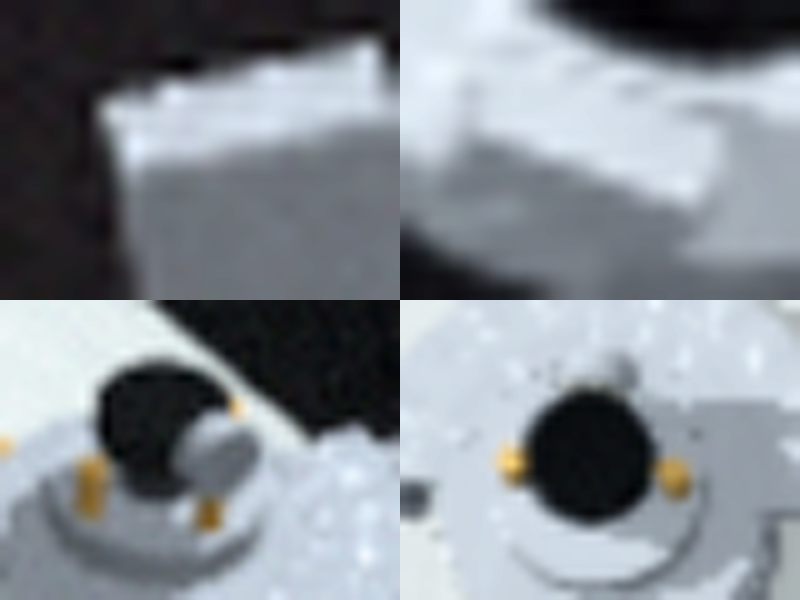

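Run:
```python
from h import *
yaw=np.radians(-8.5); ex=np.array([np.cos(yaw),np.sin(yaw)]); ey=np.array([-ex[1],ex[0]])
L=np.array([.6766184,.11928444]);T=np.array([.7565838,.02569224])
o=ex*(T@ex-.1)+ey*(L@ey-.085); print('reactor origin',o)
print('knob',tri((346.3,192.3),(223.55,144.7)), plane('top',223.55,144.7,.175))
s=[(100,103),(375,42),(130,168)]; t=[(78,75),(325,130),(65,135),(297,208)]
S=[(197+a/20-.5,248+b/20-.5) for a,b in s];U=[(342+a/20-.5,187+b/20-.5) for a,b in t]
print('lug top centre',tri(((S[1][0]+S[2][0])/2,(S[1][1]+S[2][1])/2),tuple(np.mean(U,0))))
for a,b in((0,0),(1,1),(2,2)): print(tri(S[a],U[b]))
W=np.array([plane('top',*p,.077)[:2] for p in U]);V=np.array([plane('scene',*p,.077)[:2] for p in S]);print(W,V)
for a in(W[1]-W[0],W[3]-W[2],V[1]-V[0]): print(np.degrees(np.arctan2(a[1],a[0])),np.linalg.norm(a))
# ears: ring tips
print(plane('top',315+97/5,160+70/5,.02),plane('top',315+320/5,160+140/5,.02))
```

```text
reactor origin [0.65705322 0.03626446]
knob (array([0.65594651, 0.03427981, 0.17196993]), np.float64(0.0002789529446964138)) [0.65503599 0.0340617  0.175     ]
lug top centre (array([ 0.52386337, -0.30682439,  0.07538708]), np.float64(0.0013769839686800088))
(array([ 0.52451834, -0.30751557,  0.08107136]), np.float64(0.037906737427830774))
(array([ 0.52852173, -0.30921344,  0.0891319 ]), np.float64(0.031147852422569094))
(array([ 0.52055728, -0.30533427,  0.06412769]), np.float64(0.03402857404066354))
[[ 0.53364672 -0.29094588]
 [ 0.52369648 -0.32470626]
 [ 0.52518244 -0.28842805]
 [ 0.51281958 -0.31984413]] [[ 0.51230582 -0.3227257 ]
 [ 0.52568757 -0.29019503]
 [ 0.52424389 -0.32586563]]
-106.42188789561534 0.035196164590922605
-111.48063259724623 0.033761086810350345
67.63978749011827 0.03517550353392074
[ 0.59700787 -0.26999853  0.02      ] [ 0.54715853 -0.39614378  0.02      ]
```

The zoom shows the lug's top face: scene corners ≈(201.5,252.7)–(215.3,249.6), top centre ≈(351,193.5). The knob is at scene (346,192) and top (223.5,144.7), with the gauge beside it on the far side. Triangulation gives these values:
- **Lug:** centre (0.5235, -0.307), z≈0.076, clamp yaw ≈ -21°.
- **Reactor:** origin ≈(0.6565, 0.035), yaw ≈ -8.5°, knob top ≈0.173.

I start moving towards the knob with the fingers shut.

Call:
play_rows(motion=[{"x": 0.5, "y": 0.33}, {"x": 1, "y": 0.66}, {"x": 1, "y": 0.66}, {"x": 1, "y": 0.66}, {"x": 1, "y": 0.66}, {"x": 1, "y": 0.66}, {"x": 1, "y": 0.66}, {"x": 1, "y": 0.66}, {"x": 1, "y": 0.66}, {"x": 1, "y": 0.66}, {"x": 1, "y": 0.66}, {"x": 1, "y": 0.66}, {"x": 1, "y": 0.66}, {"x": 1, "y": 0.66}, {"x": 1, "y": 0.66}, {"x": 1, "y": 0.66}, {"x": 1, "y": 0.66}, {"x": 1, "y": 0.66}, {"x": 1, "y": 0.66}, {"x": 1, "y": 0.66}], fingers=-1)

```text
$.motion[0]: bad value
```

```bash
cat >> h.py <<'E'
def go(P,yaw):
    o=ctrl.get_obs(); R=Rotation.from_euler('xyz',o['orientation'],degrees=True)
    T=Rotation.from_euler('xyz',[180,0,yaw],degrees=True)
    d=R.inv().apply(np.array(P)-o['tool_pos'])/.025
    print('t',o['clock'],'pose',o['tool_pos'].round(4),o['orientation'].round(2),'F',o['force'].round(2),'open',round(o['opening'],4),'gf',round(float(o['gripper_force']),1))
    print('shift units',d.round(3),'turn units',((R.inv()*T).as_rotvec(degrees=True)/4).round(3),'q',o['joint_pos'].round(1))
E
python3 -c "
from h import *
go([.6535,.0355,.227],-8.5)"
```

```text
t 0.1 pose [0.2595 0.6227 0.2257] [ 1.7992e+02 -1.0000e-02 -2.2620e+01] F [-0.57 -0.2  -0.1 ] open 0.0875 gf 0.0
shift units [23.584 15.617 -0.024] turn units [ 0.021  0.    -3.531] q [ 83.9  20.6   0.6  -0.  -70.1 -16.5]
```

Call:
play_rows(motion=[{"x": 0.5, "y": 0.33, "z": 0, "rx": 0, "ry": 0, "rz": 0}, {"x": 1, "y": 0.66, "z": 0, "rx": 0, "ry": 0, "rz": 0}, {"x": 1, "y": 0.66, "z": 0, "rx": 0, "ry": 0, "rz": 0}, {"x": 1, "y": 0.66, "z": 0, "rx": 0, "ry": 0, "rz": 0}, {"x": 1, "y": 0.66, "z": 0, "rx": 0, "ry": 0, "rz": 0}, {"x": 1, "y": 0.66, "z": 0, "rx": 0, "ry": 0, "rz": 0}, {"x": 1, "y": 0.66, "z": 0, "rx": 0, "ry": 0, "rz": 0}, {"x": 1, "y": 0.66, "z": 0, "rx": 0, "ry": 0, "rz": 0}, {"x": 1, "y": 0.66, "z": 0, "rx": 0, "ry": 0, "rz": 0}, {"x": 1, "y": 0.66, "z": 0, "rx": 0, "ry": 0, "rz": 0}, {"x": 1, "y": 0.66, "z": 0, "rx": 0, "ry": 0, "rz": 0}, {"x": 1, "y": 0.66, "z": 0, "rx": 0, "ry": 0, "rz": 0}, {"x": 1, "y": 0.66, "z": 0, "rx": 0, "ry": 0, "rz": 0}, {"x": 1, "y": 0.66, "z": 0, "rx": 0, "ry": 0, "rz": 0}, {"x": 1, "y": 0.66, "z": 0, "rx": 0, "ry": 0, "rz": 0}, {"x": 1, "y": 0.66, "z": 0, "rx": 0, "ry": 0, "rz": 0}, {"x": 1, "y": 0.66, "z": 0, "rx": 0, "ry": 0, "rz": 0}, {"x": 1, "y": 0.66, "z": 0, "rx": 0, "ry": 0, "rz": 0}, {"x": 1, "y": 0.66, "z": 0, "rx": 0, "ry": 0, "rz": 0}, {"x": 1, "y": 0.66, "z": 0, "rx": 0, "ry": 0, "rz": 0}], fingers=-1)

```text
clock: 2.6
tool_pos: [0.5861, 0.136, 0.227]
orientation: [-180.0, -0.0, -22.7]
force: [0.9, 0.8, -1.0]
opening: 0.0006
gripper_force: 0.0
```

```bash
python3 -c "
from h import *
go([.6535,.0355,.227],-8.5)"
```

```text
t 2.6 pose [0.5861 0.136  0.227 ] [-1.7997e+02 -2.0000e-02 -2.2670e+01] F [ 0.86  0.81 -1.03] open 0.0006 gf 0.0
shift units [ 4.038e+00  2.670e+00 -2.000e-03] turn units [-0.006 -0.006 -3.543] q [ 31.7  13.7  -9.   -0.  -67.3  35.7]
```

Call:
play_rows(motion=[{"x": 0.81, "y": 0.54, "z": 0, "rx": 0, "ry": 0, "rz": 0}, {"x": 0.81, "y": 0.54, "z": 0, "rx": 0, "ry": 0, "rz": 0}, {"x": 0.81, "y": 0.54, "z": 0, "rx": 0, "ry": 0, "rz": 0}, {"x": 0.81, "y": 0.54, "z": 0, "rx": 0, "ry": 0, "rz": 0}, {"x": 0.81, "y": 0.54, "z": 0, "rx": 0, "ry": 0, "rz": 0}, {"x": 0, "y": 0, "z": 0, "rx": 0, "ry": 0, "rz": -0.89}, {"x": 0, "y": 0, "z": 0, "rx": 0, "ry": 0, "rz": -0.89}, {"x": 0, "y": 0, "z": 0.3, "rx": 0, "ry": 0, "rz": -0.89}, {"x": 0, "y": 0, "z": 0.5, "rx": 0, "ry": 0, "rz": -0.89}, {"x": 0, "y": 0, "z": 0.4, "rx": 0, "ry": 0, "rz": 0}, {"x": 0, "y": 0, "z": 0, "rx": 0, "ry": 0, "rz": 0}])

```text
clock: 3.98
tool_pos: [0.6526, 0.0363, 0.1959]
orientation: [180.0, 0.1, -8.5]
force: [-0.0, 0.6, 0.1]
opening: 0.0001
gripper_force: 0.0
```

Run:
```python
from h import *
go([.6535,.0355,.163],-8.5)
def crop(n,x,y,s):
    i=cams.snapshot(n)[y:y+600//s,x:x+400//s]; return cv2.resize(i,(400,600),interpolation=cv2.INTER_CUBIC)
cv2.imwrite('pics/knob.png',np.hstack([crop('scene',300,130,4),crop('top',175,65,4)]))
```

```text
t 3.975 pose [0.6526 0.0363 0.1959] [ 1.7996e+02  8.0000e-02 -8.4900e+00] F [-0.03  0.64  0.13] open 0.0001 gf 0.0
shift units [0.041 0.027 1.315] turn units [0.009 0.019 0.001] q [ 20.2  19.7  -4.6  -0.  -65.7  61.3]
```

View pics/knob.png

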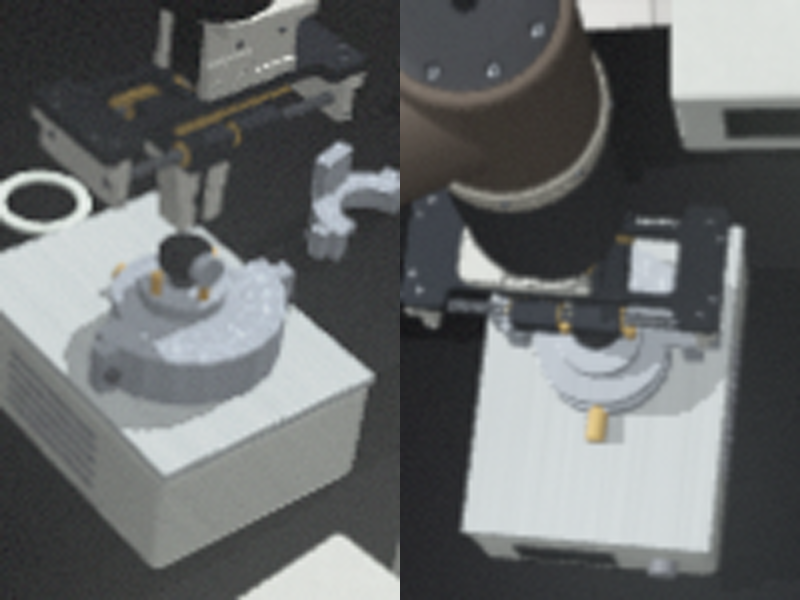

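Scene shows the shut fingertips (≈(346,186)) directly over the black knob (≈(346,194)) with the gauge clear on the far side. I press down now.

Call:
play_rows(motion=[{"x": 0, "y": 0, "z": 0.3, "rx": 0, "ry": 0, "rz": 0}, {"x": 0, "y": 0, "z": 0.3, "rx": 0, "ry": 0, "rz": 0}, {"x": 0, "y": 0, "z": 0.12, "rx": 0, "ry": 0, "rz": 0}, {"x": 0, "y": 0, "z": 0.12, "rx": 0, "ry": 0, "rz": 0}, {"x": 0, "y": 0, "z": 0.12, "rx": 0, "ry": 0, "rz": 0}, {"x": 0, "y": 0, "z": 0.12, "rx": 0, "ry": 0, "rz": 0}, {"x": 0, "y": 0, "z": 0.1, "rx": 0, "ry": 0, "rz": 0}, {"x": 0, "y": 0, "z": 0.08, "rx": 0, "ry": 0, "rz": 0}])

```text
clock: 5.08
tool_pos: [0.6535, 0.0373, 0.1661]
orientation: [-180.0, -0.0, -8.4]
force: [-2.5, 1.1, 6.7]
opening: 0.0004
gripper_force: 3.3
```

Call:
play_rows(motion=[{"x": 0, "y": 0, "z": 0.05, "rx": 0, "ry": 0, "rz": 0}, {"x": 0, "y": 0, "z": 0.05, "rx": 0, "ry": 0, "rz": 0}, {"x": 0, "y": 0, "z": 0.04, "rx": 0, "ry": 0, "rz": 0}, {"x": 0, "y": 0, "z": 0, "rx": 0, "ry": 0, "rz": 0}])

```text
clock: 5.58
tool_pos: [0.6535, 0.0373, 0.1633]
orientation: [-180.0, -0.1, -8.3]
force: [-5.3, 1.2, 10.3]
opening: 0.0005
gripper_force: 5.0
```

Call:
play_rows(motion=[{"x": 0, "y": 0, "z": 0.05, "rx": 0, "ry": 0, "rz": 0}, {"x": 0, "y": 0, "z": 0.05, "rx": 0, "ry": 0, "rz": 0}, {"x": 0, "y": 0, "z": 0, "rx": 0, "ry": 0, "rz": 0}])

```text
clock: 5.95
tool_pos: [0.6535, 0.0373, 0.1632]
orientation: [-180.0, -0.2, -8.3]
force: [-10.7, 2.1, 24.2]
opening: 0.0005
gripper_force: 11.7
```

The head is seated: z stopped at 0.1632 while the push rose to 24 N. I lift, open and turn towards the clamp.

Call:
play_rows(motion=[{"x": 0, "y": 0, "z": -0.2, "rx": 0, "ry": 0, "rz": 0}, {"x": 0, "y": 0, "z": -0.6, "rx": 0, "ry": 0, "rz": 0}, {"x": 0, "y": 0, "z": -0.8, "rx": 0, "ry": 0, "rz": 0}, {"x": 0, "y": 0, "z": -0.6, "rx": 0, "ry": 0, "rz": 0.99}, {"x": 0, "y": 0, "z": 0, "rx": 0, "ry": 0, "rz": 0.99}, {"x": 0, "y": 0, "z": 0, "rx": 0, "ry": 0, "rz": 0.99}, {"x": 0, "y": 0, "z": 0, "rx": 0, "ry": 0, "rz": 0.99}, {"x": 0, "y": 0, "z": 0, "rx": 0, "ry": 0, "rz": 0.99}, {"x": 0, "y": 0, "z": 0, "rx": 0, "ry": 0, "rz": 0.99}, {"x": 0, "y": 0, "z": 0, "rx": 0, "ry": 0, "rz": 0.99}, {"x": 0, "y": 0, "z": 0, "rx": 0, "ry": 0, "rz": 0.99}, {"x": 0, "y": 0, "z": 0, "rx": 0, "ry": 0, "rz": 0.99}, {"x": 0, "y": 0, "z": 0, "rx": 0, "ry": 0, "rz": 0.99}, {"x": 0, "y": 0, "z": 0, "rx": 0, "ry": 0, "rz": 0.99}, {"x": 0, "y": 0, "z": 0, "rx": 0, "ry": 0, "rz": 0.99}, {"x": 0, "y": 0, "z": 0, "rx": 0, "ry": 0, "rz": 0.99}, {"x": 0, "y": 0, "z": 0, "rx": 0, "ry": 0, "rz": 0.99}, {"x": 0, "y": 0, "z": 0, "rx": 0, "ry": 0, "rz": 0.99}, {"x": 0, "y": 0, "z": 0, "rx": 0, "ry": 0, "rz": 0.99}, {"x": 0, "y": 0, "z": 0, "rx": 0, "ry": 0, "rz": 0.99}])

```text
clock: 8.45
tool_pos: [0.6536, 0.0373, 0.2145]
orientation: [-180.0, -0.0, -75.8]
force: [0.1, -0.7, 0.4]
opening: 0.0005
gripper_force: 0.0
```

Call:
play_rows(motion=[{"x": 0, "y": 0, "z": 0, "rx": 0, "ry": 0, "rz": 0.99}, {"x": 0, "y": 0, "z": 0, "rx": 0, "ry": 0, "rz": 0.99}, {"x": 0, "y": 0, "z": 0, "rx": 0, "ry": 0, "rz": 0.99}, {"x": 0, "y": 0, "z": 0, "rx": 0, "ry": 0, "rz": 0.99}, {"x": 0, "y": 0, "z": 0, "rx": 0, "ry": 0, "rz": 0.99}, {"x": 0, "y": 0, "z": 0, "rx": 0, "ry": 0, "rz": 0.99}, {"x": 0, "y": 0, "z": 0, "rx": 0, "ry": 0, "rz": 0.99}, {"x": 0, "y": 0, "z": 0, "rx": 0, "ry": 0, "rz": 0.99}, {"x": 0, "y": 0, "z": 0, "rx": 0, "ry": 0, "rz": 0.99}], fingers=0.2)

```text
clock: 9.57
tool_pos: [0.6536, 0.0373, 0.2145]
orientation: [-180.0, -0.0, -111.5]
force: [0.8, -0.4, 0.2]
opening: 0.0523
gripper_force: 0.0
```

```bash
python3 -c "
from h import *
go([.5235,-.307,.11],-111.2)"
```

```text
t 9.575 pose [0.6536 0.0373 0.2145] [-179.99   -0.   -111.47] F [ 0.78 -0.38  0.22] open 0.0523 gf 0.0
shift units [14.72  -0.195  4.181] turn units [-0.004 -0.    -0.068] q [ 20.3  19.1  -3.1   0.  -67.8 -41.8]
```

Call:
play_rows(motion=[{"x": 0.5, "y": -0.02, "z": 0, "rx": 0, "ry": 0, "rz": 0}, {"x": 1, "y": -0.02, "z": 0, "rx": 0, "ry": 0, "rz": 0}, {"x": 1, "y": -0.02, "z": 0, "rx": 0, "ry": 0, "rz": 0}, {"x": 1, "y": -0.02, "z": 0, "rx": 0, "ry": 0, "rz": 0}, {"x": 1, "y": -0.02, "z": 0, "rx": 0, "ry": 0, "rz": 0}, {"x": 1, "y": -0.02, "z": 0, "rx": 0, "ry": 0, "rz": 0}, {"x": 1, "y": -0.02, "z": 0, "rx": 0, "ry": 0, "rz": 0}, {"x": 1, "y": -0.02, "z": 0, "rx": 0, "ry": 0, "rz": 0}, {"x": 1, "y": -0.02, "z": 0.6, "rx": 0, "ry": 0, "rz": 0}, {"x": 1, "y": -0.02, "z": 0.6, "rx": 0, "ry": 0, "rz": 0}, {"x": 1, "y": 0, "z": 0.6, "rx": 0, "ry": 0, "rz": 0}, {"x": 1, "y": 0, "z": 0.6, "rx": 0, "ry": 0, "rz": 0}, {"x": 1, "y": 0, "z": 0.6, "rx": 0, "ry": 0, "rz": 0}, {"x": 1, "y": 0, "z": 0.6, "rx": 0, "ry": 0, "rz": 0}, {"x": 0.82, "y": 0, "z": 0.4, "rx": 0, "ry": 0, "rz": 0}, {"x": 0.4, "y": 0, "z": 0.18, "rx": 0, "ry": 0, "rz": 0}, {"x": 0, "y": 0, "z": 0, "rx": 0, "ry": 0, "rz": 0}])

```text
clock: 11.7
tool_pos: [0.5238, -0.3079, 0.1095]
orientation: [180.0, -0.0, -111.4]
force: [0.5, 0.4, 0.3]
opening: 0.0528
gripper_force: 0.0
```

Run:
```python
from h import *
go([.5235,-.307,.043],-111.2)
def crop(n,x,y,s):
    i=cams.snapshot(n)[y:y+600//s,x:x+400//s]; return cv2.resize(i,(400,600),interpolation=cv2.INTER_CUBIC)
cv2.imwrite('pics/lug.png',np.hstack([crop('scene',165,200,5),crop('top',315,120,5)]))
```

```text
t 11.7 pose [ 0.5238 -0.3079  0.1095] [ 179.99   -0.   -111.4 ] F [0.51 0.39 0.34] open 0.0528 gf 0.0
shift units [-0.029  0.025  2.66 ] turn units [ 0.003 -0.001 -0.049] q [-12.   19.9 -16.8   0.  -53.3  -9.4]
```

View pics/lug.png

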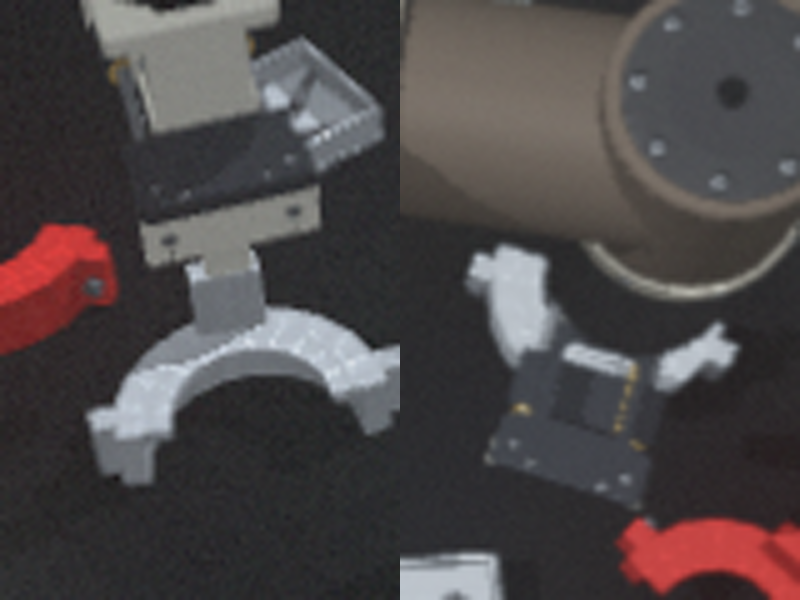

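The finger (scene crop x 205–250) is centred over the lug (190–262), with one finger on each side. I descend and grip.

Call:
play_rows(motion=[{"x": 0, "y": 0, "z": 0.3, "rx": 0, "ry": 0, "rz": 0}, {"x": 0, "y": 0, "z": 0.4, "rx": 0, "ry": 0, "rz": 0}, {"x": 0, "y": 0, "z": 0.4, "rx": 0, "ry": 0, "rz": 0}, {"x": 0, "y": 0, "z": 0.4, "rx": 0, "ry": 0, "rz": 0}, {"x": 0, "y": 0, "z": 0.4, "rx": 0, "ry": 0, "rz": 0}, {"x": 0, "y": 0, "z": 0.36, "rx": 0, "ry": 0, "rz": 0}, {"x": 0, "y": 0, "z": 0.3, "rx": 0, "ry": 0, "rz": 0}, {"x": 0, "y": 0, "z": 0.1, "rx": 0, "ry": 0, "rz": 0}, {"x": 0, "y": 0, "z": 0, "rx": 0, "ry": 0, "rz": 0}])

```text
clock: 12.92
tool_pos: [0.5242, -0.3073, 0.043]
orientation: [180.0, -0.0, -111.3]
force: [0.2, -0.6, 0.3]
opening: 0.0525
gripper_force: 0.0
```

Call:
play_rows(motion=[{"x": 0, "y": 0, "z": 0, "rx": 0, "ry": 0, "rz": 0}, {"x": 0, "y": 0, "z": 0, "rx": 0, "ry": 0, "rz": 0}, {"x": 0, "y": 0, "z": 0, "rx": 0, "ry": 0, "rz": 0}, {"x": 0, "y": 0, "z": 0, "rx": 0, "ry": 0, "rz": 0}, {"x": 0, "y": 0, "z": 0, "rx": 0, "ry": 0, "rz": 0}, {"x": 0, "y": 0, "z": 0, "rx": 0, "ry": 0, "rz": 0}], fingers=-1)

```text
clock: 13.68
tool_pos: [0.5243, -0.3074, 0.0432]
orientation: [-180.0, -0.0, -111.3]
force: [-0.1, -0.5, 1.4]
opening: 0.0139
gripper_force: 29.9
```

Gripped: opening 13.9 mm, 30 N. I lift and turn to the reactor's heading.

Call:
play_rows(motion=[{"x": 0, "y": 0, "z": -0.2, "rx": 0, "ry": 0, "rz": 0}, {"x": 0, "y": 0, "z": -0.4, "rx": 0, "ry": 0, "rz": 0}, {"x": 0, "y": 0, "z": -0.6, "rx": 0, "ry": 0, "rz": 0}, {"x": 0, "y": 0, "z": -0.6, "rx": 0, "ry": 0, "rz": 0}, {"x": 0, "y": 0, "z": -0.6, "rx": 0, "ry": 0, "rz": 0}, {"x": 0, "y": 0, "z": -0.6, "rx": 0, "ry": 0, "rz": 0}, {"x": 0, "y": 0, "z": -0.6, "rx": 0, "ry": 0, "rz": 0}, {"x": 0, "y": 0, "z": -0.6, "rx": 0, "ry": 0, "rz": -0.5}, {"x": 0, "y": 0, "z": -0.6, "rx": 0, "ry": 0, "rz": -0.5}, {"x": 0, "y": 0, "z": -0.6, "rx": 0, "ry": 0, "rz": -0.5}, {"x": 0, "y": 0, "z": -0.4, "rx": 0, "ry": 0, "rz": -0.5}, {"x": 0, "y": 0, "z": -0.2, "rx": 0, "ry": 0, "rz": -0.5}, {"x": 0, "y": 0, "z": 0, "rx": 0, "ry": 0, "rz": -0.5}, {"x": 0, "y": 0, "z": 0, "rx": 0, "ry": 0, "rz": -0.2}, {"x": 0, "y": 0, "z": 0, "rx": 0, "ry": 0, "rz": 0}])

```text
clock: 15.55
tool_pos: [0.5239, -0.3072, 0.1925]
orientation: [179.9, 0.0, -98.5]
force: [-0.2, 1.2, -3.2]
opening: 0.0139
gripper_force: 29.9
```

```bash
python3 -c "
from h import *
go([.5388,.0531,.19],-98.5)"
```

```text
t 15.55 pose [ 0.5239 -0.3072  0.1925] [ 1.7995e+02  1.0000e-02 -9.8540e+01] F [-0.18  1.23 -3.21] open 0.0139 gf 29.9
shift units [-14.342   1.55    0.104] turn units [ 0.013  0.002 -0.01 ] q [-12.   15.6 -11.   -0.  -63.5   3.4]
```

Call:
play_rows(motion=[{"x": -0.3, "y": 0, "z": 0, "rx": 0, "ry": 0, "rz": 0}, {"x": -0.6, "y": 0, "z": 0, "rx": 0, "ry": 0, "rz": 0}, {"x": -0.9, "y": 0, "z": 0, "rx": 0, "ry": 0, "rz": 0}, {"x": -1, "y": 0, "z": 0, "rx": 0, "ry": 0, "rz": 0}, {"x": -1, "y": 0, "z": 0, "rx": 0, "ry": 0, "rz": 0}, {"x": -1, "y": 0, "z": 0, "rx": 0, "ry": 0, "rz": 0}, {"x": -1, "y": 0, "z": 0, "rx": 0, "ry": 0, "rz": 0}, {"x": -1, "y": 0, "z": 0, "rx": 0, "ry": 0, "rz": 0}, {"x": -1, "y": 0, "z": 0, "rx": 0, "ry": 0, "rz": 0}, {"x": -1, "y": 0, "z": 0, "rx": 0, "ry": 0, "rz": 0}, {"x": -1, "y": 0, "z": 0, "rx": 0, "ry": 0, "rz": 0}, {"x": -1, "y": 0, "z": 0, "rx": 0, "ry": 0, "rz": 0}, {"x": -1, "y": 0, "z": 0, "rx": 0, "ry": 0, "rz": 0}, {"x": -1, "y": 0, "z": 0, "rx": 0, "ry": 0, "rz": 0}, {"x": -0.9, "y": 0, "z": 0, "rx": 0, "ry": 0, "rz": 0}, {"x": -0.44, "y": 0.2, "z": 0, "rx": 0, "ry": 0, "rz": 0}, {"x": -0.2, "y": 0.3, "z": 0, "rx": 0, "ry": 0, "rz": 0}, {"x": 0, "y": 0.3, "z": 0, "rx": 0, "ry": 0, "rz": 0}, {"x": 0, "y": 0.2, "z": 0, "rx": 0, "ry": 0, "rz": 0}, {"x": 0, "y": 0, "z": 0, "rx": 0, "ry": 0, "rz": 0}])

```text
clock: 18.05
tool_pos: [0.5522, 0.0505, 0.1933]
orientation: [-180.0, 0.0, -98.6]
force: [0.0, -0.4, -3.5]
opening: 0.0137
gripper_force: 29.9
```

Run:
```python
from h import *
go([.5388,.0531,.19],-98.5)
o=ctrl.get_obs()
S=cams.snapshot('scene');T=cams.snapshot('top');cv2.imwrite('pics/sc2.png',S);cv2.imwrite('pics/tp2.png',T)
def crop(i,x,y,s): return cv2.resize(i[y:y+600//s,x:x+400//s],(400,600),interpolation=cv2.INTER_CUBIC)
cv2.imwrite('pics/held.png',np.hstack([crop(S,285,130,4),crop(T,175,80,4)]))
```

```text
t 18.05 pose [0.5522 0.0505 0.1933] [-1.7998e+02  1.0000e-02 -9.8560e+01] F [ 0.   -0.35 -3.52] open 0.0137 gf 29.9
shift units [-0.022  0.547  0.133] turn units [-0.004  0.003 -0.015] q [ 25.5  10.7 -17.5   0.  -61.8 -34. ]
```

View pics/held.png

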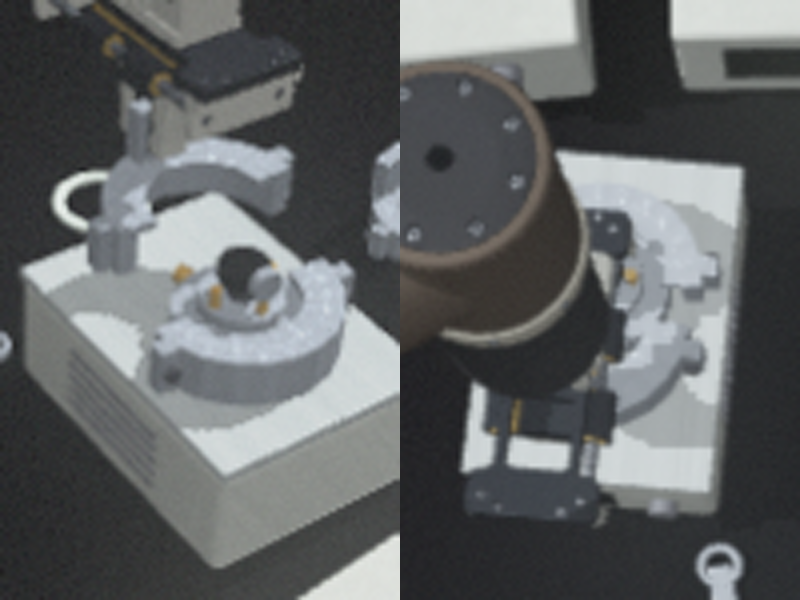

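The scene shows the clamp held level over the deck, at scene ears ≈(308,188) and (357,169). I zoom on the held ears and the fixed half's ears to check the side offset.

Run:
```python
from h import *
S=cv2.imread('pics/sc2.png')
def crop(x,y,s=14): 
    i=S[y:y+21,x:x+28]; i=cv2.resize(i,(392,294),interpolation=cv2.INTER_CUBIC); return cv2.copyMakeBorder(i,0,6,0,8,cv2.BORDER_CONSTANT)
cv2.imwrite('pics/ears.png',np.vstack([np.hstack([crop(302,180),crop(337,162)]),np.hstack([crop(318,208),crop(352,190)])]))
```

```text
(no output)
```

View pics/ears.png

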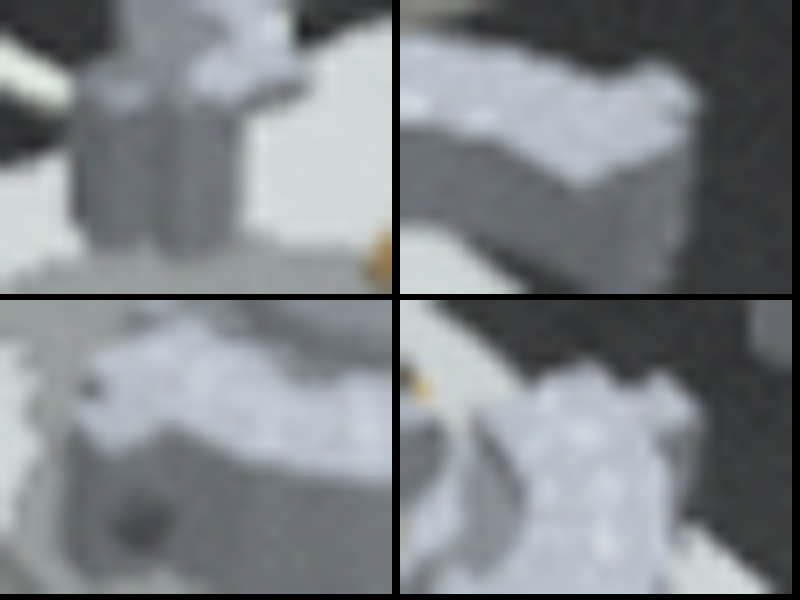

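Run:
```python
from h import *
yaw=np.radians(-8.5); ex=np.array([np.cos(yaw),np.sin(yaw)]); ey=np.array([-ex[1],ex[0]])
def rel(P): d=np.array(P[:2])-[.6565,.0355]; return (d@ex*1000).round(1),(d@ey*1000).round(1)
T=cv2.imread('pics/top0.png'); h=cv2.cvtColor(T,cv2.COLOR_BGR2HSV)
m=((h[...,1]>110)&(h[...,0]>8)&(h[...,0]<30)).astype(np.uint8); m[:110]=0;m[190:]=0;m[:,:200]=0;m[:,250:]=0
n,l,st,c=cv2.connectedComponentsWithStats(m)
for i in range(1,n):
    if st[i,4]>3: print(st[i],c[i],rel(plane('top',*c[i],.113)))
print('edges origin',rel([.65705,.03626]),'knob tri',rel([.65595,.03428]))
# knob circle in top view
g=cv2.cvtColor(T,6); k=(g<60).astype(np.uint8); k[:130]=0;k[165:]=0;k[:,:208]=0;k[:,240:]=0
n,l,st,c=cv2.connectedComponentsWithStats(k)
for i in range(1,n):
    if st[i,4]>20: print('knob',st[i],c[i],rel(plane('top',*c[i],.172)))
# camera-vs-robot check at lug approach
yc=np.radians(-21.4); X=np.array([np.cos(yc),np.sin(yc)]); Y=np.array([-X[1],X[0]]); t=np.array([.5238,-.3079])
for s in(-.0095,.0095): print(proj('scene',[*(t+X*.037+Y*s),.12]))
for s in(-.018,.018): print('lug',proj('scene',[*(t+X*.007+Y*s),.077]))
```

```text
edges origin (np.float64(0.4), np.float64(0.8)) knob tri (np.float64(-0.4), np.float64(-1.3))
knob [219 140  10  11  77] [223.55844156 144.67532468] (np.float64(-0.2), np.float64(-1.2))
[206.08989889 251.46440905]
[213.88864367 249.63734417]
lug [202.43675054 256.04189539]
lug [216.56247233 252.71263567]
```

Run:
```python
from h import *
yaw=np.radians(-8.5); ex=np.array([np.cos(yaw),np.sin(yaw)]); ey=np.array([-ex[1],ex[0]])
def rel(P): d=np.array(P[:2])-[.6565,.0355]; return (d@ex*1000).round(1),(d@ey*1000).round(1)
for nm,f,box in(('top','top0',(195,250,110,190)),('scene','sc2',(310,360,185,215)),('scene','scene0',(310,370,185,215))):
    T=cv2.imread(f'pics/{f}.png').astype(int); w=np.clip(T[...,2]-T[...,0]-35,0,None).astype(float)
    a,b,c_,d=box; m=np.zeros(w.shape); m[c_:d,a:b]=w[c_:d,a:b]
    n,l,st,c=cv2.connectedComponentsWithStats((m>0).astype(np.uint8))
    for i in range(1,n):
        if st[i,4]>4:
            v,u=np.nonzero(l==i); q=m[v,u]; cen=((u*q).sum()/q.sum(),(v*q).sum()/q.sum())
            print(f,st[i],np.round(cen,2),rel(plane(nm,*cen,.112)),rel(plane(nm,*cen,.15)))
```

```text
top0 [215 145   3   3   6] [215.7  145.77] (np.float64(13.4), np.float64(29.6)) (np.float64(1.7), np.float64(23.1))
top0 [231 146   3   3   8] [231.83 146.95] (np.float64(13.9), np.float64(-15.4)) (np.float64(2.2), np.float64(-20.7))
top0 [221 166   6   9  37] [223.53 170.56] (np.float64(-55.5), np.float64(-0.0)) (np.float64(-65.3), np.float64(-5.8))
sc2 [329 196   4   4  11] [330.1  197.63] (np.float64(-62.5), np.float64(-3.0)) (np.float64(-26.0), np.float64(-32.2))
sc2 [338 202   2   5  10] [338.48 203.38] (np.float64(-30.9), np.float64(1.7)) (np.float64(4.1), np.float64(-27.7))
scene0 [338 198   3   5  11] [338.62 199.82] (np.float64(-42.7), np.float64(11.1)) (np.float64(-7.2), np.float64(-18.8))
scene0 [350 202   2   3   5] [350.58 203.35] (np.float64(-13.8), np.float64(29.4)) (np.float64(20.3), np.float64(-1.4))
```

The plunger's midline sits on the estimated axis (side offset 0.0 mm) and the clamp is about 1 mm off the tool, which the present position already takes up. I back off to about 60 mm short and lower.

Call:
play_rows(motion=[{"x": 0, "y": 0.3, "z": 0, "rx": 0, "ry": 0, "rz": 0}, {"x": 0, "y": 0.3, "z": 0, "rx": 0, "ry": 0, "rz": 0}, {"x": 0, "y": 0, "z": 0.2, "rx": 0, "ry": 0, "rz": 0}, {"x": 0, "y": 0, "z": 0.35, "rx": 0, "ry": 0, "rz": 0}, {"x": 0, "y": 0, "z": 0.35, "rx": 0, "ry": 0, "rz": 0}, {"x": 0, "y": 0, "z": 0.35, "rx": 0, "ry": 0, "rz": 0}, {"x": 0, "y": 0, "z": 0.3, "rx": 0, "ry": 0, "rz": 0}, {"x": 0, "y": 0, "z": 0.2, "rx": 0, "ry": 0, "rz": 0}, {"x": 0, "y": 0, "z": 0.1, "rx": 0, "ry": 0, "rz": 0}, {"x": 0, "y": 0, "z": 0.05, "rx": 0, "ry": 0, "rz": 0}, {"x": 0, "y": 0, "z": 0, "rx": 0, "ry": 0, "rz": 0}, {"x": 0, "y": 0, "z": 0, "rx": 0, "ry": 0, "rz": 0}])

```text
clock: 19.65
tool_pos: [0.5379, 0.0532, 0.1458]
orientation: [-180.0, 0.0, -98.5]
force: [-0.2, -0.2, -3.0]
opening: 0.0138
gripper_force: 29.9
```

Call:
play_rows(motion=[{"x": 0, "y": 0, "z": 0.04, "rx": 0, "ry": 0, "rz": 0}, {"x": 0, "y": 0, "z": 0.03, "rx": 0, "ry": 0, "rz": 0}, {"x": 0, "y": 0, "z": 0.03, "rx": 0, "ry": 0, "rz": 0}, {"x": 0, "y": 0, "z": 0.02, "rx": 0, "ry": 0, "rz": 0}, {"x": 0, "y": 0, "z": 0, "rx": 0, "ry": 0, "rz": 0}])

```text
clock: 20.27
tool_pos: [0.5378, 0.0532, 0.1432]
orientation: [-180.0, 0.0, -98.5]
force: [-4.1, 0.6, 5.9]
opening: 0.0138
gripper_force: 29.9
```

Call:
play_rows(motion=[{"x": 0, "y": 0, "z": -0.02, "rx": 0, "ry": 0, "rz": 0}, {"x": 0, "y": -0.1, "z": 0, "rx": 0, "ry": 0, "rz": 0}, {"x": 0, "y": -0.15, "z": 0, "rx": 0, "ry": 0, "rz": 0}, {"x": 0, "y": -0.2, "z": 0, "rx": 0, "ry": 0, "rz": 0}, {"x": 0, "y": -0.2, "z": 0, "rx": 0, "ry": 0, "rz": 0}, {"x": 0, "y": -0.2, "z": 0, "rx": 0, "ry": 0, "rz": 0}, {"x": 0, "y": -0.15, "z": 0, "rx": 0, "ry": 0, "rz": 0}])

```text
clock: 21.15
tool_pos: [0.5629, 0.0493, 0.1432]
orientation: [180.0, -0.0, -98.5]
force: [-5.8, 0.5, 5.4]
opening: 0.0139
gripper_force: 29.9
```

Call:
play_rows(motion=[{"x": 0, "y": -0.15, "z": -0.02, "rx": 0, "ry": 0, "rz": 0}, {"x": 0, "y": -0.15, "z": -0.01, "rx": 0, "ry": 0, "rz": 0}, {"x": 0, "y": -0.15, "z": 0, "rx": 0, "ry": 0, "rz": 0}, {"x": 0, "y": -0.1, "z": 0, "rx": 0, "ry": 0, "rz": 0}, {"x": 0, "y": 0, "z": 0, "rx": 0, "ry": 0, "rz": 0}])

```text
clock: 21.78
tool_pos: [0.5763, 0.0474, 0.1436]
orientation: [180.0, -0.0, -98.6]
force: [-0.2, 0.1, -2.7]
opening: 0.0141
gripper_force: 29.9
```

Call:
play_rows(motion=[{"x": 0, "y": -0.1, "z": 0, "rx": 0, "ry": 0, "rz": 0}, {"x": 0, "y": -0.1, "z": 0, "rx": 0, "ry": 0, "rz": 0}, {"x": 0, "y": 0, "z": 0, "rx": 0, "ry": 0, "rz": 0}])

```text
clock: 22.15
tool_pos: [0.5813, 0.0467, 0.1438]
orientation: [-180.0, 0.0, -98.5]
force: [0.3, -0.1, -2.7]
opening: 0.0135
gripper_force: 29.9
```

Call:
play_rows(motion=[{"x": 0, "y": -0.1, "z": 0.02, "rx": 0, "ry": 0, "rz": 0}, {"x": 0, "y": -0.1, "z": 0, "rx": 0, "ry": 0, "rz": 0}, {"x": 0, "y": 0, "z": 0, "rx": 0, "ry": 0, "rz": 0}])

```text
clock: 22.52
tool_pos: [0.5855, 0.0459, 0.1433]
orientation: [179.9, -0.0, -98.5]
force: [-3.9, 1.0, 0.9]
opening: 0.0138
gripper_force: 29.9
```

Call:
play_rows(motion=[{"x": 0, "y": -0.1, "z": 0, "rx": 0, "ry": 0, "rz": 0}, {"x": 0, "y": 0, "z": 0, "rx": 0, "ry": 0, "rz": 0}])

```text
clock: 22.78
tool_pos: [0.5873, 0.0456, 0.1433]
orientation: [179.9, -0.0, -98.5]
force: [-6.6, 2.1, 3.0]
opening: 0.0142
gripper_force: 29.9
```

Call:
play_rows(motion=[{"x": 0, "y": -0.1, "z": 0, "rx": 0, "ry": 0, "rz": 0}, {"x": 0, "y": 0, "z": 0, "rx": 0, "ry": 0, "rz": 0}])

```text
clock: 23.02
tool_pos: [0.589, 0.0453, 0.1434]
orientation: [179.8, -0.0, -98.5]
force: [-11.3, 3.2, 5.5]
opening: 0.0142
gripper_force: 29.9
```

Call:
play_rows(motion=[{"x": 0, "y": 0, "z": -0.03, "rx": 0, "ry": 0, "rz": 0}, {"x": 0, "y": 0, "z": 0, "rx": 0, "ry": 0, "rz": 0}, {"x": 0, "y": 0, "z": 0, "rx": 0, "ry": 0, "rz": 0}])

```text
clock: 23.4
tool_pos: [0.589, 0.0453, 0.1435]
orientation: [179.8, -0.0, -98.6]
force: [-8.8, 2.3, 2.0]
opening: 0.0141
gripper_force: 29.9
```

Run:
```python
from h import *
go([.6565-.061*.989,.0355+.061*.148,.1433],-98.5); print(ctrl.get_obs()['moment'])
S=cams.snapshot('scene');T=cams.snapshot('top')
def crop(i,x,y,s): return cv2.resize(i[y:y+600//s,x:x+400//s],(400,600),interpolation=cv2.INTER_CUBIC)
cv2.imwrite('pics/in.png',np.hstack([crop(S,300,130,5),crop(T,190,85,5)]))
```

```text
t 23.4 pose [0.589  0.0453 0.1435] [ 1.798e+02 -3.000e-02 -9.856e+01] F [-8.77  2.28  2.05] open 0.0141 gf 29.9
shift units [-0.014 -0.287  0.006] turn units [ 0.05  -0.008 -0.014] q [ 23.3  16.6 -16.5  -0.1 -57.  -31.8]
[1.27184759 3.12944311 0.02597499]
```

View pics/in.png

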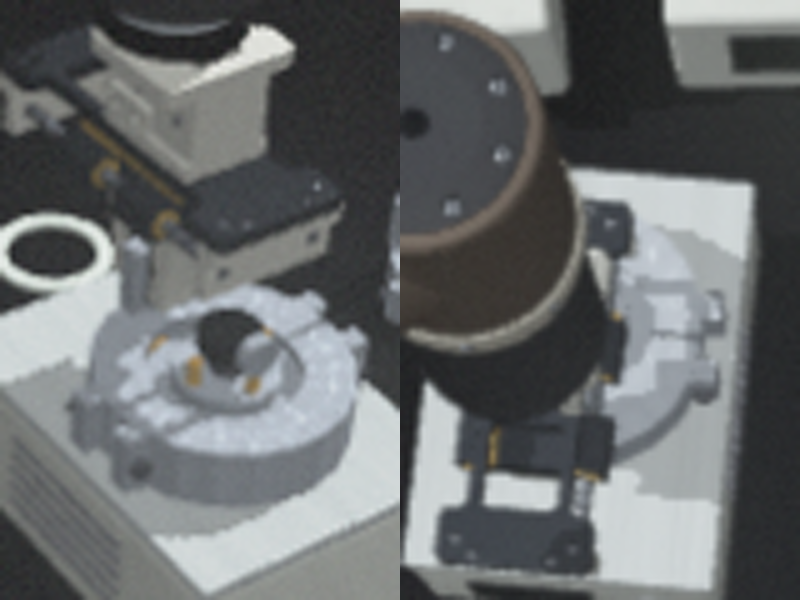

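The clamp sits on the deck around the flange, its ears in line with the fixed half's and a few mm of gap left (scene ≈(362,192)/(371,198)). I advance the rest of the way gently while relieving the down-force.

Call:
play_rows(motion=[{"x": 0, "y": -0.1, "z": -0.02, "rx": 0.03, "ry": 0, "rz": 0}, {"x": 0, "y": -0.1, "z": -0.02, "rx": 0.03, "ry": 0, "rz": 0}, {"x": 0, "y": 0, "z": 0, "rx": 0, "ry": 0, "rz": 0}, {"x": 0, "y": 0, "z": 0, "rx": 0, "ry": 0, "rz": 0}])

```text
clock: 24.0
tool_pos: [0.591, 0.0446, 0.1436]
orientation: [179.7, -0.1, -98.6]
force: [-17.7, 6.0, 4.5]
opening: 0.0139
gripper_force: 30.0
```

Run:
```python
from h import *
go([.6565-.061*.989,.0355+.061*.148,.1433],-98.5); print(ctrl.get_obs()['moment'])
```

```text
t 24.0 pose [0.591  0.0446 0.1436] [ 1.7973e+02 -8.0000e-02 -9.8580e+01] F [-17.74   6.05   4.53] open 0.0139 gf 30.0
shift units [-0.027 -0.206  0.011] turn units [ 0.067 -0.021 -0.019] q [ 23.2  16.8 -16.2  -0.1 -57.2 -31.7]
[2.64805454 6.60090317 0.09169752]
```

Call:
play_rows(motion=[{"x": -0.03, "y": 0, "z": -0.03, "rx": 0, "ry": 0, "rz": 0}, {"x": -0.02, "y": 0, "z": -0.03, "rx": 0, "ry": 0, "rz": 0}, {"x": 0, "y": 0, "z": 0, "rx": 0, "ry": 0, "rz": 0}, {"x": 0, "y": 0, "z": 0, "rx": 0, "ry": 0, "rz": 0}])

```text
clock: 24.5
tool_pos: [0.591, 0.0448, 0.1439]
orientation: [179.7, -0.2, -98.6]
force: [-12.8, 1.3, -3.3]
opening: 0.0138
gripper_force: 30.0
```

Run:
```python
from h import *
go([.6565-.061*.989,.0355+.061*.148,.1433],-98.5); print(ctrl.get_obs()['moment'])
```

```text
t 24.5 pose [0.591  0.0448 0.1439] [ 1.7967e+02 -1.7000e-01 -9.8610e+01] F [-12.83   1.3   -3.26] open 0.0138 gf 30.0
shift units [-0.02  -0.206  0.023] turn units [ 0.082 -0.043 -0.028] q [ 23.2  16.9 -16.1  -0.  -57.4 -31.8]
[0.81339622 5.10128603 0.0920726 ]
```

Call:
play_rows(motion=[{"x": 0, "y": 0.06, "z": 0, "rx": 0, "ry": 0, "rz": 0}, {"x": 0, "y": 0, "z": 0, "rx": 0, "ry": 0, "rz": 0}, {"x": 0, "y": 0, "z": 0, "rx": 0, "ry": 0, "rz": 0}])

```text
clock: 24.88
tool_pos: [0.5906, 0.045, 0.144]
orientation: [179.8, -0.2, -98.6]
force: [-8.3, 0.4, -6.8]
opening: 0.0137
gripper_force: 30.0
```

Call:
play_rows(motion=[{"x": 0, "y": 0.08, "z": 0, "rx": 0, "ry": 0, "rz": 0}, {"x": 0, "y": 0, "z": 0, "rx": 0, "ry": 0, "rz": 0}, {"x": 0, "y": 0, "z": 0, "rx": 0, "ry": 0, "rz": 0}])

```text
clock: 25.25
tool_pos: [0.5894, 0.0453, 0.1444]
orientation: [179.9, -0.1, -98.6]
force: [-6.8, -0.7, -5.7]
opening: 0.0139
gripper_force: 30.0
```

Run:
```python
from h import *
go([.6565-.061*.989,.0355+.061*.148,.1433],-98.5); print(ctrl.get_obs()['moment'])
```

```text
t 25.25 pose [0.5894 0.0453 0.1444] [ 1.7986e+02 -1.4000e-01 -9.8600e+01] F [-6.81 -0.69 -5.71] open 0.0139 gf 30.0
shift units [-0.01  -0.273  0.043] turn units [ 0.034 -0.035 -0.024] q [ 23.4  16.6 -16.5   0.1 -57.1 -32. ]
[-0.04704201  2.76831761 -0.01752518]
```

Call:
play_rows(motion=[{"x": 0, "y": -0.08, "z": 0.02, "rx": 0, "ry": 0.01, "rz": 0}, {"x": -0.01, "y": -0.08, "z": 0, "rx": 0.01, "ry": 0.01, "rz": 0}, {"x": 0, "y": -0.08, "z": -0.01, "rx": 0.01, "ry": 0.01, "rz": 0}, {"x": 0, "y": 0, "z": 0, "rx": 0, "ry": 0, "rz": 0}, {"x": 0, "y": 0, "z": 0, "rx": 0, "ry": 0, "rz": 0}])

```text
clock: 25.88
tool_pos: [0.5913, 0.0448, 0.1443]
orientation: [179.6, -0.3, -98.6]
force: [-23.6, 4.1, 8.1]
opening: 0.0137
gripper_force: 30.0
```

Run:
```python
from h import *
go([.6565-.061*.989,.0355+.061*.148,.1433],-98.5); print(ctrl.get_obs()['moment'])
```

```text
t 25.875 pose [0.5913 0.0448 0.1443] [179.56  -0.32 -98.6 ] F [-23.57   4.09   8.12] open 0.0137 gf 30.0
shift units [-0.019 -0.195  0.038] turn units [ 0.109 -0.081 -0.026] q [ 23.2  17.  -16.    0.1 -57.6 -31.9]
[2.20781655 9.17976249 0.11144481]
```

The push tilts the tool by 0.4°, so the clamp's front digs into the deck and jams by friction. I back off a little, correct the tilt and advance again.

Call:
play_rows(motion=[{"x": 0, "y": 0.15, "z": 0, "rx": 0.06, "ry": -0.04, "rz": 0}, {"x": 0, "y": 0.05, "z": 0, "rx": 0.06, "ry": -0.04, "rz": 0}, {"x": 0, "y": 0, "z": 0.02, "rx": 0, "ry": 0, "rz": 0}, {"x": 0, "y": 0, "z": 0, "rx": 0, "ry": 0, "rz": 0}])

```text
clock: 26.38
tool_pos: [0.5904, 0.045, 0.1442]
orientation: [-179.6, 0.0, -98.6]
force: [-8.4, -1.6, -2.3]
opening: 0.0138
gripper_force: 30.0
```

Run:
```python
from h import *
go([.6565-.061*.989,.0355+.061*.148,.1433],-98.5); print(ctrl.get_obs()['moment'])
```

```text
t 26.375 pose [0.5904 0.045  0.1442] [-1.7956e+02  3.0000e-02 -9.8580e+01] F [-8.37 -1.57 -2.3 ] open 0.0138 gf 30.0
shift units [-0.015 -0.233  0.038] turn units [-0.109  0.007 -0.021] q [ 23.4  16.3 -17.    0.3 -56.3 -32.1]
[-5.63980441e-01  3.39537884e+00  7.30200224e-04]
```

Call:
play_rows(motion=[{"x": 0, "y": -0.08, "z": 0, "rx": 0, "ry": 0, "rz": 0}, {"x": 0, "y": -0.06, "z": 0, "rx": 0, "ry": 0, "rz": 0}, {"x": 0, "y": 0, "z": 0, "rx": 0, "ry": 0, "rz": 0}, {"x": 0, "y": 0, "z": 0, "rx": 0, "ry": 0, "rz": 0}])

```text
clock: 26.88
tool_pos: [0.591, 0.0447, 0.1441]
orientation: [-179.8, -0.0, -98.6]
force: [-21.1, 1.7, 7.2]
opening: 0.0143
gripper_force: 30.0
```

Run:
```python
from h import *
go([.6565-.061*.989,.0355+.061*.148,.1433],-98.5); print(ctrl.get_obs()['moment'])
```

```text
t 26.875 pose [0.591  0.0447 0.1441] [-1.7983e+02 -1.0000e-02 -9.8590e+01] F [-21.12   1.73   7.17] open 0.0143 gf 30.0
shift units [-0.025 -0.205  0.034] turn units [-0.042 -0.002 -0.023] q [ 23.3  16.6 -16.6   0.1 -56.7 -31.9]
[1.14810603 7.72184627 0.18276163]
```

Run:
```python
from h import *
S=cams.snapshot('scene');cv2.imwrite('pics/sc3.png',S);cv2.imwrite('pics/tp3.png',cams.snapshot('top'))
cv2.imwrite('pics/jam.png',cv2.resize(S[168:234,304:392],(800,600),interpolation=cv2.INTER_CUBIC))
ex=np.array([.989,-.148]);ey=np.array([.148,.989]);o=np.array([.6565,.0355])
def P(x,y,z): return ((proj('scene',[*(o+ex*x/1000+ey*y/1000),z/1000])-[304,168]+.5)*[800/88,600/66]).round(0)
for q in((-46,0,124),(0,-46,124),(0,46,124),(0,0,163),(-5-61,-18,177),(-5,-79,136),(-5,79,136),(-5-40,0,136),(0,-79,136),(0,79,136),(-54,0,108)): print(q,P(*q))
```

```text
(-46, 0, 124) [285. 269.]
(0, -46, 124) [251. 411.]
(0, 46, 124) [506. 301.]
(0, 0, 163) [391. 249.]
(-66, -18, 177) [205. 110.]
(-5, -79, 136) [147. 410.]
(-5, 79, 136) [587. 222.]
(-45, 0, 136) [290. 239.]
(0, -79, 136) [157. 420.]
(0, 79, 136) [598. 231.]
(-54, 0, 108) [266. 296.]
```

View pics/jam.png

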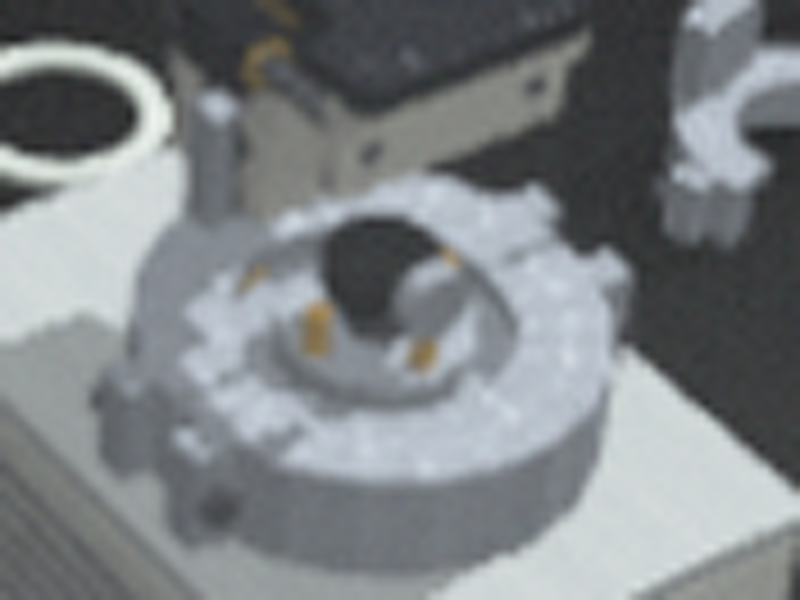

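The crop shows both halves' ends nearly meeting at (290,435) and (515,255), a small orange spot at (250,278), and the head down with its knob top near (385,265). I compute what lies on those rays.

Run:
```python
from h import *
ex=np.array([.989,-.148]);ey=np.array([.148,.989]);o=np.array([.6565,.0355])
def rel(u,v,z): d=plane('scene',u,v,z/1000)[:2]-o; return (d@ex*1000).round(0),(d@ey*1000).round(0)
def px(X,Y): return X*.11+304-.5,Y*.11+168-.5
for nm,p in dict(D=(250,278),A=(320,330),B=(425,355),C=(450,258),knobc=(380,262)).items(): print(nm,[(z,rel(*px(*p),z)) for z in(112,116,124,136,140,150,163)])
def P(x,y,z): return ((proj('scene',[*(o+ex*x/1000+ey*y/1000),z/1000])-[304,168]+.5)/.11).round(0)
for th in(90,120,150,180,210,240,270): c,s=np.cos(np.radians(th)),np.sin(np.radians(th)); print(th,'lip in',P(-5+40*c,40*s,136),'out',P(-5+68*c,68*s,136),'head rim',P(46*c,46*s,124))
```

```text
D [(112, (np.float64(-60.0), np.float64(-2.0))), (116, (np.float64(-56.0), np.float64(-5.0))), (124, (np.float64(-48.0), np.float64(-11.0))), (136, (np.float64(-37.0), np.float64(-21.0))), (140, (np.float64(-33.0), np.float64(-24.0))), (150, (np.float64(-23.0), np.float64(-31.0))), (163, (np.float64(-11.0), np.float64(-41.0)))]
A [(112, (np.float64(-29.0), np.float64(1.0))), (116, (np.float64(-26.0), np.float64(-2.0))), (124, (np.float64(-18.0), np.float64(-8.0))), (136, (np.float64(-7.0), np.float64(-17.0))), (140, (np.float64(-3.0), np.float64(-20.0))), (150, (np.float64(6.0), np.float64(-28.0))), (163, (np.float64(18.0), np.float64(-38.0)))]
B [(112, (np.float64(-4.0), np.float64(20.0))), (116, (np.float64(-0.0), np.float64(17.0))), (124, (np.float64(7.0), np.float64(11.0))), (136, (np.float64(17.0), np.float64(1.0))), (140, (np.float64(21.0), np.float64(-2.0))), (150, (np.float64(30.0), np.float64(-10.0))), (163, (np.float64(41.0), np.float64(-20.0)))]
C [(112, (np.float64(-35.0), np.float64(55.0))), (116, (np.float64(-32.0), np.float64(51.0))), (124, (np.float64(-24.0), np.float
[... 237 characters left out ...]
(36.0))), (116, (np.float64(-41.0), np.float64(32.0))), (124, (np.float64(-34.0), np.float64(26.0))), (136, (np.float64(-23.0), np.float64(16.0))), (140, (np.float64(-19.0), np.float64(13.0))), (150, (np.float64(-9.0), np.float64(4.0))), (163, (np.float64(3.0), np.float64(-6.0)))]
90 lip in [483. 267.] out [558. 235.] head rim [506. 301.]
120 lip in [426. 236.] out [461. 184.] head rim [441. 266.]
150 lip in [356. 226.] out [344. 168.] head rim [360. 254.]
180 lip in [290. 239.] out [234. 189.] head rim [285. 269.]
210 lip in [245. 272.] out [158. 243.] head rim [234. 307.]
240 lip in [234. 316.] out [136. 319.] head rim [221. 358.]
270 lip in [260. 361.] out [179. 396.] head rim [251. 411.]
```

Run:
```python
from h import *
def cen(f,box):
    T=cv2.imread(f'pics/{f}.png').astype(int); w=np.clip(T[...,2]-T[...,0]-25,0,None).astype(float)
    a,b,c,d=box; v,u=np.mgrid[c:d,a:b]; q=w[c:d,a:b]; return np.array([(u*q).sum()/q.sum(),(v*q).sum()/q.sum()])
A0=cen('scene0',(335,343,194,206)); T0=cen('top0',(228,236,143,151)); X,e=tri(A0,T0); print('pin0',X,e,A0)
for f in('sc2','sc3'):
    c=cen(f,(335,343,198,209)); print(f,c)
    for dz in(0,-6,-8,-10,-12): print(dz,proj('scene',X+[0,0,dz/1000]).round(2))
# knob: dark centroid shift
for f in('scene0','sc2','sc3'):
    g=cv2.cvtColor(cv2.imread(f'pics/{f}.png'),6)[188:212,334:358]; m=g<45; v,u=np.nonzero(m); print(f,'knob dark',m.sum(),u.mean()+334,v.mean()+188,v.min()+188,v.max()+188)
```

```text
pin0 [0.65260103 0.01306699 0.15644823] 0.0021794158077840784 [338.69794721 199.90029326]
sc2 [338.51515152 203.50505051]
0 [339.11 199.79]
-6 [338.95 201.6 ]
-8 [338.89 202.2 ]
-10 [338.84 202.8 ]
-12 [338.78 203.4 ]
sc3 [338.51333333 203.49666667]
0 [339.11 199.79]
-6 [338.95 201.6 ]
-8 [338.89 202.2 ]
-10 [338.84 202.8 ]
-12 [338.78 203.4 ]<stdin>:11: RuntimeWarning: Mean of empty slice.
  ret = ret.dtype.type(ret / rcount)
Traceback (most recent call last):
ValueError: zero-size array to reduction operation minimum which has no identity
```

Call:
play_rows(motion=[{"x": 0, "y": 0.1, "z": -0.06, "rx": 0, "ry": 0, "rz": 0}, {"x": 0, "y": 0, "z": -0.06, "rx": 0, "ry": 0, "rz": 0}, {"x": 0, "y": 0, "z": 0, "rx": 0, "ry": 0, "rz": 0}])

```text
clock: 27.35
tool_pos: [0.5907, 0.0453, 0.1465]
orientation: [-179.6, 0.1, -98.6]
force: [-8.8, 0.9, -5.3]
opening: 0.0139
gripper_force: 30.0
```

Call:
play_rows(motion=[{"x": 0, "y": -0.06, "z": 0, "rx": 0, "ry": 0, "rz": 0}, {"x": 0, "y": 0, "z": 0, "rx": 0, "ry": 0, "rz": 0}])

```text
clock: 27.6
tool_pos: [0.5911, 0.0451, 0.1464]
orientation: [-179.8, 0.0, -98.6]
force: [-13.7, 2.1, -1.1]
opening: 0.0136
gripper_force: 30.0
```

Call:
play_rows(motion=[{"x": 0, "y": -0.06, "z": 0, "rx": 0, "ry": 0, "rz": 0}, {"x": 0, "y": 0, "z": 0, "rx": 0, "ry": 0, "rz": 0}])

```text
clock: 27.85
tool_pos: [0.5912, 0.045, 0.1465]
orientation: [-179.9, 0.0, -98.6]
force: [-20.0, 3.8, 3.5]
opening: 0.0136
gripper_force: 30.0
```

Run:
```python
from h import *
go([.6565-.061*.989,.0355+.061*.148,.1433],-98.5); print(ctrl.get_obs()['moment'])
```

```text
t 27.85 pose [0.5912 0.045  0.1465] [-1.7988e+02  2.0000e-02 -9.8610e+01] F [-19.96   3.83   3.5 ] open 0.0136 gf 30.0
shift units [-0.01  -0.198  0.127] turn units [-0.029  0.005 -0.027] q [ 23.3  16.5 -16.4   0.1 -57.1 -31.9]
[1.88353656 7.5229998  0.17214169]
```

Call:
play_rows(motion=[{"x": 0, "y": 0, "z": 0, "rx": 0, "ry": 0, "rz": 0}, {"x": 0, "y": 0, "z": 0, "rx": 0, "ry": 0, "rz": 0}, {"x": 0, "y": 0, "z": 0, "rx": 0, "ry": 0, "rz": 0}, {"x": 0, "y": 0, "z": 0, "rx": 0, "ry": 0, "rz": 0}, {"x": 0, "y": 0, "z": 0, "rx": 0, "ry": 0, "rz": 0}, {"x": 0, "y": 0, "z": 0, "rx": 0, "ry": 0, "rz": 0}])

```text
clock: 28.6
tool_pos: [0.5912, 0.045, 0.1465]
orientation: [-179.9, 0.0, -98.6]
force: [-19.7, 4.6, 2.7]
opening: 0.0138
gripper_force: 30.0
```

Run:
```python
from h import *
go([.6565-.061*.989,.0355+.061*.148,.1433],-98.5); o=ctrl.get_obs(); print(o['moment'],o['tau'].round(2))
# numeric check of lug edge vs finger and clamp from new scene picture, plunger blob
S=cams.snapshot('scene');cv2.imwrite('pics/sc4.png',S)
ex=np.array([.989,-.148]);ey=np.array([.148,.989]);t=o['tool_pos'][:2]
b=o['tool_pos'][2]-.0432
for nm,x,y,z in(('lug -x -y top',-7,-18,.077),('lug +x -y top',7,-18,.077),('lug -x -y low',-7,-18,.036),('ring out -x',-7,0,.036)): print(nm,proj('scene',[*(t+ex*x/1e3+ey*y/1e3),b+z]).round(1))
g=cv2.cvtColor(S,6)
print(g[174:200:2,316:336])
```

```text
t 28.6 pose [0.5912 0.045  0.1465] [-1.7988e+02  2.0000e-02 -9.8610e+01] F [-19.68   4.56   2.69] open 0.0138 gf 30.0
shift units [-0.011 -0.198  0.127] turn units [-0.031  0.004 -0.026] q [ 23.3  16.5 -16.4   0.1 -57.1 -31.9]
[1.78496073 7.51179612 0.13799602] [ -3.42 -48.98  35.39  11.25   6.22  -0.14]
lug -x -y top [324.5 177.3]
lug +x -y top [327.7 180. ]
lug -x -y low [323.8 189.6]
ring out -x [329.2 187.4]
[[188 178 129  68  48  51  67  97 111  87  65  48  53  52  64  81  92  78
   85  85]
 [167 206 225 223 178  98  68  99 119 119  96  60  63  55  57  73  84  76
   77  76]
 [ 54  75 144 211 230 206 102  97 116 120 144 169 176 156 118  94 109 118
  111 107]
 [ 54  52  54 161 227 231 210 106 114 101 105 136 154 132 104 109 117 119
  124 128]
 [ 55  52 106 192 231 226 183 104 112 100  99 106 109 103  89 101 116 118
  120 128]
 [148 199 222 229 219 192 172 182 159 101  99 105 108  97  78  97 118 122
  128 129]
 [224 222 215 209 214 213 215 213 179 100 102 105 108 104 103 119 118 119
  124 130]
 [216 214 214 213 213 213 213 201 157  99 101 103 110  97  98 119 121 129
  130 132]
 [216 216 214 214 213 214 214 201 157 107 105 110 108 105 106 115 123 130
  136 139]
 [213 211 214 216 213 203 174 151 141 140 127 123 129 136 137 138 137 133
  163 193]
 [213 213 211 208 188 150 138 139 139 136 138 139 140 136 138 142 137 132
  121 118]
 [213 215 211 187 142 140 138 140 140 137 137 138 138 141 138 126 116 115
  117 117]
 [211 211 197 151 137 137 140 139 139 137 135 151 182 179 135 126 135 133
  134 147]]
```

Call:
play_rows(motion=[{"x": 0, "y": 0.14, "z": -0.1, "rx": 0, "ry": 0, "rz": 0}, {"x": 0, "y": 0, "z": -0.1, "rx": 0, "ry": 0, "rz": 0}, {"x": 0, "y": -0.06, "z": 0, "rx": 0, "ry": 0, "rz": 0}, {"x": 0, "y": -0.06, "z": 0, "rx": 0, "ry": 0, "rz": 0}, {"x": 0, "y": 0, "z": 0, "rx": 0, "ry": 0, "rz": 0}, {"x": 0, "y": 0, "z": 0, "rx": 0, "ry": 0, "rz": 0}])

```text
clock: 29.4
tool_pos: [0.5914, 0.0452, 0.1517]
orientation: [-179.8, 0.0, -98.6]
force: [-18.1, 4.2, 2.5]
opening: 0.0139
gripper_force: 30.0
```

Run:
```python
from h import *
go([.6565-.061*.989,.0355+.061*.148,.1433],-98.5); print(ctrl.get_obs()['moment'])
```

```text
t 29.4 pose [0.5914 0.0452 0.1517] [-1.798e+02  4.000e-02 -9.860e+01] F [-18.14   4.19   2.5 ] open 0.0139 gf 30.0
shift units [-0.001 -0.192  0.337] turn units [-0.049  0.01  -0.024] q [ 23.3  16.2 -16.    0.1 -57.6 -31.9]
[1.81989754 6.79205395 0.15160019]
```

Run:
```python
from h import *
ex=np.array([.989,-.148]);ey=np.array([.148,.989]);o=np.array([.6565,.0355])
def P(x,y,z): return ((proj('scene',[*(o+ex*x/1000+ey*y/1000),z/1000])-[304,168]+.5)/.11).round(0)
z=144
for nm,q in dict(fin_in_my=(-59,-9.5,z+20),fin_out_my=(-38,-9.5,z+20),fin_out_py=(-38,9.5,z+20),fin_out_py_tip=(-38,9.5,z),fin_out_my_tip=(-38,-9.5,z),body_my=(30,-39,z+66),body_py=(30,39,z+66),body_my20=(30,-39,z+86),gauge=(23,0,173),gaugeb=(18,0,173)).items(): print(nm,q,P(*q))
# intersect lower-edge corners of the plate seen in jam.png with candidate x-planes
for p in((330,190),(590,40)):
    u,v=p[0]*.11+303.5,p[1]*.11+167.5; c,r=ray('scene',u,v)
    for X in(-38,-20,0,10,20,30):
        # rel x = X
        s=(X/1000-(c[:2]-o)@ex)/(r[:2]@ex); w=c+r*s; print(p,X,'y',((w[:2]-o)@ey*1000).round(0),'z',(w[2]*1000).round(0))
```

```text
fin_in_my (-59, -9.5, 164) [241. 149.]
fin_out_my (-38, -9.5, 164) [284. 187.]
fin_out_py (-38, 9.5, 164) [337. 165.]
fin_out_py_tip (-38, 9.5, 144) [332. 220.]
fin_out_my_tip (-38, -9.5, 144) [280. 241.]
body_my (30, -39, 210) [358. 221.]
body_py (30, 39, 210) [585. 127.]
body_my20 (30, -39, 230) [364. 161.]
gauge (23, 0, 173) [445. 266.]
gaugeb (18, 0, 173) [434. 256.]
(330, 190) -38 y 8.0 z 156.0
(330, 190) -20 y -8.0 z 174.0
(330, 190) 0 y -24.0 z 194.0
(330, 190) 10 y -33.0 z 205.0
(330, 190) 20 y -41.0 z 215.0
(330, 190) 30 y -50.0 z 225.0
(590, 40) -38 y 102.0 z 173.0
(590, 40) -20 y 85.0 z 191.0
(590, 40) 0 y 65.0 z 211.0
(590, 40) 10 y 56.0 z 221.0
(590, 40) 20 y 46.0 z 231.0
(590, 40) 30 y 36.0 z 240.0
```

Call:
play_rows(motion=[{"x": 0, "y": 0.2, "z": 0.1, "rx": 0, "ry": 0, "rz": 0}, {"x": -0.12, "y": 0, "z": 0.1, "rx": 0, "ry": 0, "rz": 0}, {"x": 0, "y": -0.1, "z": 0, "rx": 0, "ry": 0, "rz": 0}, {"x": 0, "y": -0.08, "z": 0, "rx": 0, "ry": 0, "rz": 0}, {"x": 0, "y": 0, "z": 0, "rx": 0, "ry": 0, "rz": 0}, {"x": 0, "y": 0, "z": 0, "rx": 0, "ry": 0, "rz": 0}])

```text
clock: 30.15
tool_pos: [0.592, 0.0479, 0.1472]
orientation: [-179.7, 0.0, -98.6]
force: [-15.9, 1.8, 3.7]
opening: 0.0141
gripper_force: 30.0
```

Run:
```python
from h import *
go([.6565-.061*.989,.0355+.061*.148,.1433],-98.5); print(ctrl.get_obs()['moment'])
```

```text
t 30.15 pose [0.592  0.0479 0.1472] [-1.7974e+02  2.0000e-02 -9.8580e+01] F [-15.87   1.76   3.7 ] open 0.0141 gf 30.0
shift units [ 0.108 -0.185  0.157] turn units [-0.066  0.005 -0.021] q [ 23.5  16.4 -16.3   0.1 -57.  -32.2]
[0.93194366 6.3916385  0.14082079]
```

Call:
play_rows(motion=[{"x": 0.06, "y": 0, "z": 0.06, "rx": 0, "ry": 0, "rz": 0.3}, {"x": 0, "y": 0, "z": 0, "rx": 0, "ry": 0, "rz": 0.3}, {"x": 0, "y": 0, "z": 0, "rx": 0, "ry": 0, "rz": 0}])

```text
clock: 30.52
tool_pos: [0.5918, 0.047, 0.1458]
orientation: [-179.7, 0.1, -100.9]
force: [-17.1, 4.5, 4.2]
opening: 0.0144
gripper_force: 30.5
```

Call:
play_rows(motion=[{"x": 0, "y": 0, "z": 0, "rx": 0, "ry": 0, "rz": -0.4}, {"x": 0, "y": 0, "z": 0, "rx": 0, "ry": 0, "rz": -0.4}, {"x": 0, "y": 0, "z": 0, "rx": 0, "ry": 0, "rz": -0.4}, {"x": 0, "y": 0, "z": 0, "rx": 0, "ry": 0, "rz": 0}])

```text
clock: 31.02
tool_pos: [0.5914, 0.0468, 0.1452]
orientation: [-179.8, 0.0, -96.2]
force: [-15.1, 3.9, 1.8]
opening: 0.0142
gripper_force: 30.4
```

Run:
```python
from h import *
go([.6565-.061*.989,.0355+.061*.148,.1433],-98.5); print(ctrl.get_obs()['moment'])
```

```text
t 31.025 pose [0.5914 0.0468 0.1452] [-1.7979e+02  5.0000e-02 -9.6240e+01] F [-15.13   3.91   1.84] open 0.0142 gf 30.4
shift units [ 0.069 -0.201  0.075] turn units [-0.053  0.013  0.564] q [ 23.4  16.5 -16.5   0.1 -56.8 -29.7]
[ 1.62381577  6.40688194 -0.59965184]
```

Call:
play_rows(motion=[{"x": 0.06, "y": 0, "z": 0, "rx": -0.02, "ry": 0, "rz": 0.28}, {"x": 0, "y": -0.03, "z": 0, "rx": -0.03, "ry": 0, "rz": 0.28}, {"x": 0, "y": -0.03, "z": 0, "rx": 0, "ry": 0, "rz": 0}, {"x": 0, "y": 0, "z": 0, "rx": 0, "ry": 0, "rz": 0}])

```text
clock: 31.52
tool_pos: [0.5918, 0.0463, 0.1451]
orientation: [179.9, 0.1, -98.4]
force: [-21.9, 9.7, 4.7]
opening: 0.0142
gripper_force: 30.0
```

```bash
cat >> h.py <<'E'
def avg(n=6):
    L=[]
    for _ in range(n): cams.snapshot('top'); o=ctrl.get_obs(); L.append(np.r_[o['force'],o['moment'],o['tool_pos']*1000])
    o=ctrl.get_obs(); d=o['tool_pos'][:2]-[.6565,.0355]; print(np.mean(L,0).round(3),'std',np.std(L,0)[:6].round(2),'origin',(d@[.989,-.148]*1000+61).round(2),(d@[.148,.989]*1000).round(2),o['orientation'].round(2),o['clock'])
E
python3 -c "
from h import *
avg()"
```

```text
[-2.07090e+01  1.02870e+01  4.62800e+00  3.90100e+00  8.18700e+00
  8.90000e-02  5.91815e+02  4.62540e+01  1.45120e+02] std [0.5  0.38 0.37 0.02 0.04 0.05] origin -4.58 1.07 [ 1.7993e+02  1.1000e-01 -9.8430e+01] 31.825
```

Call:
play_rows(motion=[{"x": 0, "y": 0.14, "z": 0, "rx": 0, "ry": 0, "rz": 0}, {"x": 0, "y": 0, "z": 0, "rx": 0, "ry": 0, "rz": 0}])

```text
clock: 32.08
tool_pos: [0.5912, 0.0463, 0.1452]
orientation: [-179.8, 0.1, -98.4]
force: [-8.1, 3.8, -4.4]
opening: 0.014
gripper_force: 30.0
```

```bash
python3 -c "
from h import *
avg()"
```

```text
[-8.42300e+00  4.64000e+00 -4.50600e+00  1.86500e+00  3.64700e+00
  2.90000e-02  5.91270e+02  4.62960e+01  1.45205e+02] std [0.25 0.67 0.3  0.05 0.04 0.03] origin -5.1 1.0 [-1.7979e+02  1.4000e-01 -9.8430e+01] 32.375
```

Call:
play_rows(motion=[{"x": 0, "y": 0.14, "z": 0, "rx": 0, "ry": 0, "rz": 0}, {"x": 0, "y": 0, "z": 0, "rx": 0, "ry": 0, "rz": 0}])

```text
clock: 32.62
tool_pos: [0.5887, 0.0466, 0.1456]
orientation: [-179.7, 0.1, -98.4]
force: [-5.7, 2.7, -6.0]
opening: 0.014
gripper_force: 30.0
```

```bash
python3 -c "
from h import *
avg()"
```

```text
[-5.44700e+00  2.15900e+00 -5.75000e+00  1.06400e+00  2.39000e+00
 -5.00000e-03  5.88814e+02  4.65870e+01  1.45523e+02] std [0.69 0.22 0.51 0.03 0.02 0.03] origin -7.53 0.99 [-1.7967e+02  1.4000e-01 -9.8420e+01] 32.925
```

Run:
```python
from h import *
ex=np.array([.989,-.148]);ey=np.array([.148,.989]);o=np.array([.6565,.0355])
def P(x,y,z): return proj('top',[*(o+ex*x/1000+ey*y/1000),z/1000]).round(1)
for q in((0,-54,136),(0,-68,136),(-5,-54,136),(-5,-68,136),(0,-79,118),(10,-79,118),(-10,-79,118),(0,-46,124)): print(q,P(*q))
g=cv2.cvtColor(cv2.imread('pics/tp3.png'),6); print('u 236..257'); 
for v in range(138,170): print(v,*[f'{k:3d}' for k in g[v,236:258]])
```

```text
(0, -54, 136) [244.4 150.3]
(0, -68, 136) [249.5 150.8]
(-5, -54, 136) [244.2 152.1]
(-5, -68, 136) [249.3 152.5]
(0, -79, 118) [254. 153.]
(10, -79, 118) [254.3 149.6]
(-10, -79, 118) [253.6 156.5]
(0, -46, 124) [241.9 151.4]
u 236..257
138 193 194 195 197 197 198 197 197 199 199 196 186 173 168 168 170 170 171 172 172 171 170
139 189 190 190 192 196 196 194 196 199 198 192 189 175 168 168 170 171 170 172 172 170 169
140 181 165 159 163 187 193 173 164 164 162 160 161 162 167 168 170 170 171 172 170 169 168
141 183 150 151 153 164 187 168 158 155 155 154 156 159 165 168 171 170 171 172 171 169 167
142 159 147 151 155 160 185 172 165 157 156 157 157 159 166 168 167 165 166 168 171 170 166
143 154 155 155 161 165 188 193 192 172 166 164 165 161 162 164 146 127 126 147 167 170 166
144 156 157 159 183 191 194 196 197 196 195 196 193 168 158 158 164 145 150 140 164 170 166
145 155 155 156 164 191 198 197 203 205 199 200 196 167 155 156 154 155 179 153 163 169 165
146 150 155 155 155 165 189 199 199 203 202 195 176 158 156 151 151 160 184 143 160 167 155
147 154 156 153 155 160 187 195 19
[... 1381 characters left out ...]
 153 153 135 110  97  88  90  87  87 106 158 164 135 106
163 159 159 159 156 157 156 155 156 154 142 113 102 102  89  85  81  89 125 161 164 137 110
164 154 153 155 157 157 158 157 155 150 123 105 104 130 113  98  98 129 160 167 165 129 106
165 155 155 154 157 158 158 158 154 134 108 102 122 158 163 163 163 167 168 169 163 127 101
166 156 156 156 155 155 156 153 137 113 101 108 143 165 169 168 169 170 170 167 155 121  97
167 158 157 156 154 154 151 137 115 105 103 125 157 168 169 168 170 170 169 167 154 122  97
168 158 157 155 156 151 135 112 106 105 116 154 164 168 169 169 171 170 169 167 158 126  98
169 156 158 154 151 135 113 105 103 115 147 163 166 169 168 168 171 171 170 166 148 116 103
```

Run:
```python
from h import *
ex=np.array([.989,-.148]);ey=np.array([.148,.989]);o=np.array([.6565,.0355])
def P(n,x,y,z): return proj(n,[*(o+ex*x/1000+ey*y/1000),z/1000])
xs=np.arange(-30,31,2.5)
print('x',*xs.astype(int))
for f,n in(('top0','top'),('tp3','top'),('scene0','scene'),('sc3','scene')):
    g=cv2.cvtColor(cv2.imread(f'pics/{f}.png'),6).astype(np.float32)
    for y in(-62,-56,56,62):
        p=np.array([P(n,x,y,136) for x in xs],np.float32)
        print(f,y,*cv2.remap(g,p[:,:1],p[:,1:],cv2.INTER_LINEAR).ravel().astype(int))
```

```text
x -30 -27 -25 -22 -20 -17 -15 -12 -10 -7 -5 -2 0 2 5 7 10 12 15 17 20 22 25 27 30
top0 -62 168 168 168 168 168 167 162 142 118 112 116 142 174 192 193 193 194 195 196 196 196 194 189 184 178
top0 -56 170 170 170 170 170 170 169 166 160 151 142 146 156 159 160 169 189 196 199 199 197 197 195 195 195
top0 56 208 208 208 208 208 208 204 165 131 118 124 150 190 201 200 199 199 202 206 205 197 196 197 198 199
top0 62 208 207 207 207 207 207 207 196 171 145 132 148 181 195 195 195 197 198 200 199 194 192 200 204 206
tp3 -62 145 151 155 156 156 162 170 169 161 159 159 160 170 182 181 176 171 162 166 167 164 160 160 161 164
tp3 -56 155 156 157 157 159 175 191 194 194 195 198 192 196 198 196 195 195 197 199 196 176 160 156 155 163
tp3 56 40 41 52 75 97 122 121 86 63 56 55 55 55 54 53 54 55 55 55 54 54 54 53 54 54
tp3 62 41 43 57 83 111 130 112 73 57 54 55 54 53 56 56 56 55 54 54 55 54 55 54 54 54
scene0 -62 210 210 209 209 207 208 207 194 166 154 156 171 181 185 185 188 189 190 189 189 188 179 171 160 149
scene0 -56 209 210 210 210 209 208 202 181 160 144 140 142 141 143 158 162 169 181 194 197 194 186 179 183 190
scene0 56 63 67 68 74 71 74 70 74 68 73 94 148 183 191 190 193 199 200 199 194 189 188 190 191 192
scene0 62 57 57 58 57 57 58 58 58 58 61 76 124 164 179 187 189 193 191 190 183 176 156 136 121 119
sc3 -62 132 140 139 139 139 141 146 150 147 150 147 151 160 172 171 165 160 165 173 177 170 150 135 128 129
sc3 -56 138 140 140 141 152 175 188 192 195 193 179 165 179 197 195 191 191 195 199 192 170 152 137 144 163
sc3 56 188 191 198 203 198 193 187 188 188 179 165 173 188 193 191 193 198 200 200 193 190 190 190 189 192
sc3 62 150 163 183 188 191 190 189 189 190 178 165 163 173 181 189 190 193 192 190 184 177 157 138 119 117
```

Run:
```python
from h import *
ex=np.array([.989,-.148]);ey=np.array([.148,.989]);o=np.array([.6565,.0355])
def P(n,x,y,z): return proj(n,[*(o+ex*x/1000+ey*y/1000),z/1000])
def prof(f,n,x,ys,z):
    g=cv2.cvtColor(cv2.imread(f'pics/{f}.png'),6).astype(np.float32)
    p=np.array([P(n,x,y,z) for y in ys],np.float32); print(f,'x',x,*cv2.remap(g,p[:,:1],p[:,1:],cv2.INTER_LINEAR).ravel().astype(int))
for s in(-1,1):
    ys=s*np.arange(46,92,2.); print('y',*ys.astype(int))
    for x in(8,12,16,25,35): prof('top0','top',x,ys,136); prof('scene0','scene',x,ys,136)
    for x in(-12,-16,-20,-28): prof('sc3','scene',x,ys,137)
```

```text
y -46 -48 -50 -52 -54 -56 -58 -60 -62 -64 -66 -68 -70 -72 -74 -76 -78 -80 -82 -84 -86 -88 -90
top0 x 8 155 157 158 161 169 173 177 189 193 195 194 182 176 174 176 173 150 128 138 154 158 148 126
scene0 x 8 139 140 139 140 146 162 177 186 188 189 187 183 170 159 157 164 158 152 150 152 153 152 152
top0 x 12 157 158 162 172 190 194 195 195 195 194 193 191 189 189 189 188 160 143 148 160 159 146 123
scene0 x 12 136 139 151 163 174 178 183 187 190 187 183 184 184 181 177 179 172 145 135 140 147 151 153
top0 x 16 160 173 185 195 198 199 201 200 196 195 194 193 192 189 188 186 160 156 163 168 162 144 121
scene0 x 16 159 167 174 184 193 199 196 193 190 187 181 180 180 180 181 179 168 145 120 110 123 137 148
top0 x 25 160 162 164 179 191 195 196 195 189 176 171 169 166 162 160 159 163 167 169 169 167 146 127
scene0 x 25 144 143 149 156 169 179 186 184 171 150 129 116 111 116 120 118 113 116 112 107 104 104 105
top0 x 35 197 198 199 199 196 192 185 176 171 169 169 170 171 171 171 172 172 171 171 169 165 155 130
scene0 x 35 193 193 194 195 196 184 169 151 130 115 109 108 108 108 108 108 102 95
[... 1116 characters left out ...]
2 203 204 204 205 204 190 132 69 30 28 28 29 28
scene0 x 25 200 203 198 193 191 190 186 165 136 116 116 111 99 86 66 61 59 57 55 54 53 52 54
top0 x 35 196 195 196 197 197 199 203 207 209 209 210 211 212 210 205 172 112 55 34 29 30 28 27
scene0 x 35 188 192 193 190 170 146 120 101 84 71 62 59 58 58 58 57 58 59 58 57 58 57 56
sc3 x -12 188 187 189 188 187 188 189 189 188 185 173 162 152 135 112 82 60 55 54 54 52 50 52
sc3 x -16 190 191 193 194 193 191 190 190 190 188 185 180 178 170 156 117 81 61 55 53 52 54 53
sc3 x -20 194 193 194 202 204 198 194 191 190 189 187 184 181 178 166 132 94 68 58 56 52 51 51
sc3 x -28 192 191 190 190 190 189 181 167 145 130 114 100 87 83 89 93 77 63 58 57 58 56 55
```

Profiles show the two half-rings' ends all but meeting at the block, with their faces mirrored about the axis. That puts the clamp about concentric already, so my x estimate is about 3 mm off. The fixed ears put the axis about 1.5 mm to -y. I re-centre sideways, set it back on the deck and push until the plunger gives about 12 N.

Call:
play_rows(motion=[{"x": 0.06, "y": 0.04, "z": 0, "rx": -0.02, "ry": -0.02, "rz": 0.02}, {"x": 0.06, "y": 0, "z": 0.03, "rx": 0, "ry": -0.01, "rz": 0}, {"x": 0, "y": 0, "z": 0.03, "rx": 0, "ry": 0, "rz": 0}, {"x": 0, "y": -0.06, "z": 0.01, "rx": 0, "ry": 0, "rz": 0}, {"x": 0, "y": -0.06, "z": 0, "rx": 0, "ry": 0, "rz": 0}, {"x": 0, "y": 0, "z": 0, "rx": 0, "ry": 0, "rz": 0}])

```text
clock: 33.67
tool_pos: [0.5907, 0.0435, 0.1448]
orientation: [-179.7, 0.3, -98.5]
force: [-7.9, 3.4, 1.9]
opening: 0.0144
gripper_force: 30.0
```

```bash
python3 -c "
from h import *
avg()"
```

```text
[-8.16100e+00  3.47600e+00  1.31900e+00  1.45900e+00  3.40800e+00
  6.80000e-02  5.90659e+02  4.34740e+01  1.44836e+02] std [0.28 0.26 0.38 0.03 0.03 0.02] origin -5.29 -1.87 [-179.7     0.28  -98.48] 33.975
```

Call:
play_rows(motion=[{"x": 0, "y": 0.15, "z": 0, "rx": -0.04, "ry": 0.06, "rz": 0}, {"x": 0, "y": 0.05, "z": 0.03, "rx": -0.03, "ry": 0, "rz": 0}, {"x": 0, "y": 0, "z": 0.04, "rx": 0, "ry": 0, "rz": 0}, {"x": 0, "y": 0, "z": 0, "rx": 0, "ry": 0, "rz": 0}])

```text
clock: 34.48
tool_pos: [0.5874, 0.044, 0.1435]
orientation: [-179.8, 0.1, -98.5]
force: [-5.2, 1.2, -1.3]
opening: 0.0143
gripper_force: 30.0
```

```bash
python3 -c "
from h import *
go([.5945,.043,.1433],-98.5);avg(2)"
```

```text
t 34.475 pose [0.5874 0.044  0.1435] [-1.7981e+02  6.0000e-02 -9.8470e+01] F [-5.15  1.22 -1.28] open 0.0143 gf 30.0
shift units [-0.002 -0.287  0.007] turn units [-0.047  0.014  0.008] q [ 23.3  16.2 -17.1   0.1 -56.4 -31.8]
[-5.30200e+00  1.65700e+00 -1.25800e+00  5.49000e-01  1.98100e+00
  2.30000e-02  5.87450e+02  4.40050e+01  1.43462e+02] std [0.61 0.17 0.17 0.02 0.01 0.01] origin -8.53 -1.79 [-1.7981e+02  6.0000e-02 -9.8470e+01] 34.575
```

Call:
play_rows(motion=[{"x": 0, "y": -0.07, "z": 0, "rx": 0, "ry": 0, "rz": 0}, {"x": 0, "y": -0.07, "z": 0, "rx": 0, "ry": 0, "rz": 0}, {"x": 0, "y": 0, "z": 0, "rx": 0, "ry": 0, "rz": 0}])

```text
clock: 34.95
tool_pos: [0.5904, 0.0435, 0.1434]
orientation: [-179.9, 0.0, -98.5]
force: [-7.4, 2.1, -0.2]
opening: 0.0138
gripper_force: 30.0
```

```bash
python3 -c "
from h import *
avg(4)"
```

```text
[-7.49000e+00  2.16600e+00  3.65000e-01  9.07000e-01  2.97000e+00
  2.70000e-02  5.90404e+02  4.35530e+01  1.43456e+02] std [0.37 0.11 0.76 0.03 0.03 0.02] origin -5.57 -1.83 [-1.7986e+02  5.0000e-02 -9.8470e+01] 35.15
```

Call:
play_rows(motion=[{"x": 0, "y": -0.05, "z": 0, "rx": 0, "ry": 0, "rz": 0}, {"x": 0, "y": 0, "z": 0, "rx": 0, "ry": 0, "rz": 0}])

```text
clock: 35.4
tool_pos: [0.5908, 0.0435, 0.1435]
orientation: [-179.9, 0.0, -98.5]
force: [-10.7, 3.7, 3.8]
opening: 0.0138
gripper_force: 30.0
```

```bash
python3 -c "
from h import *
avg(4)"
```

```text
[-1.11100e+01  4.01100e+00  3.03200e+00  1.43800e+00  4.21300e+00
  2.90000e-02  5.90820e+02  4.35060e+01  1.43451e+02] std [0.6  0.54 0.3  0.01 0.03 0.01] origin -5.13 -1.78 [-1.7994e+02  5.0000e-02 -9.8470e+01] 35.6
```

Call:
play_rows(motion=[{"x": -0.01, "y": -0.06, "z": -0.02, "rx": 0.02, "ry": 0, "rz": 0}, {"x": -0.01, "y": -0.06, "z": -0.02, "rx": 0.02, "ry": 0, "rz": 0}, {"x": 0, "y": -0.06, "z": -0.02, "rx": 0.02, "ry": 0, "rz": 0}, {"x": 0, "y": 0, "z": 0, "rx": 0, "ry": 0, "rz": 0}])

```text
clock: 36.1
tool_pos: [0.5912, 0.0433, 0.1436]
orientation: [179.9, -0.0, -98.5]
force: [-24.9, 7.9, 7.3]
opening: 0.0138
gripper_force: 30.0
```

Run:
```python
from h import *
avg(4)
S=cams.snapshot('scene');T=cams.snapshot('top');cv2.imwrite('pics/sc5.png',S);cv2.imwrite('pics/tp5.png',T)
A=cv2.imread('pics/scene0.png').astype(int); 
ex=np.array([.989,-.148]);ey=np.array([.148,.989]);o=np.array([.6565,.0355])
def P(x,y,z): return proj('scene',[*(o+ex*x/1000+ey*y/1000),z/1000])
xs=np.arange(-60,-9,2.5); print('x',*xs)
for z in(124,136,145):
  for f in('scene0','sc2','sc5'):
    g=cv2.cvtColor(cv2.imread(f'pics/{f}.png'),6).astype(np.float32); p=np.array([P(x,0,z) for x in xs],np.float32)
    print(f,z,*cv2.remap(g,p[:,:1],p[:,1:],1).ravel().astype(int))
```

```text
[-2.37190e+01  9.12200e+00  7.26700e+00  3.08700e+00  8.92200e+00
  4.80000e-02  5.91132e+02  4.33230e+01  1.43618e+02] std [0.33 0.23 0.49 0.03 0.02 0.02] origin -4.8 -1.95 [ 1.7987e+02 -4.0000e-02 -9.8520e+01] 36.3
x -60.0 -57.5 -55.0 -52.5 -50.0 -47.5 -45.0 -42.5 -40.0 -37.5 -35.0 -32.5 -30.0 -27.5 -25.0 -22.5 -20.0 -17.5 -15.0 -12.5 -10.0
scene0 124 209 202 192 187 185 186 186 175 156 139 127 116 116 119 124 132 140 141 142 141 140
sc2 124 212 213 209 208 206 184 159 150 163 182 186 188 166 146 128 124 113 104 93 91 91
sc5 124 138 130 120 115 117 125 136 153 174 187 189 189 167 145 126 120 111 105 96 93 92
scene0 136 213 213 213 212 209 202 193 188 188 190 190 179 162 141 130 120 113 97 87 83 85
sc2 136 212 212 212 213 213 212 212 212 212 201 174 143 108 83 64 61 60 57 57 57 57
sc5 136 124 136 154 169 180 173 148 127 119 120 119 115 100 80 59 57 55 56 55 56 53
scene0 145 211 211 211 210 211 211 211 211 210 201 187 153 119 84 58 60 55 54 57 57 57
sc2 145 212 212 211 210 210 211 211 210 211 211 208 186 147 97 62 61 62 61 63 62 60
sc5 145 125 127 129 133 136 143 157 177 187 175 156 123 90 71 60 61 61 63 62 60 58
```

Run:
```python
from h import *
ex=np.array([.989,-.148]);ey=np.array([.148,.989]);o=np.array([.6565,.0355])
def P(n,x,y,z): return proj(n,[*(o+ex*x/1000+ey*y/1000),z/1000])
xs=np.arange(-16,9,1.); print('x',*xs.astype(int))
for f,n,Y in(('scene0','scene',(44,50,56,60)),('sc5','scene',(44,50,56,60,-44,-50,-56,-60)),('tp5','top',(-44,-50,-56,-60)),('top0','top',(-44,-50,-60,44,50,60))):
    g=cv2.cvtColor(cv2.imread(f'pics/{f}.png'),6).astype(np.float32)
    for y in Y:
        p=np.array([P(n,x,y,136) for x in xs],np.float32); print(f,y,*cv2.remap(g,p[:,:1],p[:,1:],cv2.INTER_LINEAR).ravel().astype(int))
```

```text
x -16 -15 -14 -13 -12 -11 -10 -9 -8 -7 -6 -5 -4 -3 -2 -1 0 1 2 3 4 5 6 7 8
scene0 44 189 189 190 193 195 195 197 199 200 200 198 196 194 192 191 190 190 189 188 187 186 187 189 191 194
scene0 50 189 185 186 189 189 185 181 182 185 182 175 170 170 171 174 176 180 185 195 196 197 198 196 196 197
scene0 56 75 70 71 74 73 69 68 68 72 74 80 94 116 137 158 171 183 192 192 191 190 190 189 191 194
scene0 60 58 58 58 58 57 58 58 58 58 58 70 88 107 126 145 157 167 174 180 186 188 188 189 190 191
sc5 44 193 192 190 189 188 189 189 189 190 188 185 182 180 177 176 176 178 181 184 188 189 190 191 192 193
sc5 50 190 190 191 192 193 192 191 189 187 183 179 175 172 169 173 177 182 186 193 196 197 198 195 194 195
sc5 56 193 193 192 190 190 189 189 188 186 183 180 177 175 178 183 186 191 193 193 191 190 190 189 191 194
sc5 60 190 189 189 188 188 187 185 184 182 179 176 174 172 171 170 173 177 180 183 186 188 188 188 189 190
sc5 -44 201 198 196 194 188 184 179 175 168 159 151 144 139 145 149 152 154 154 154 154 152 152 155 159 165
sc5 -50 192 194 195 193 190 189 187 187 186 183 178 173 168 165 169 174 1
[... 633 characters left out ...]
9 186 182 182 187 192 194 194 194 194 193 193 192
top0 -44 148 146 145 145 144 143 143 142 142 142 143 143 142 141 144 148 153 154 154 155 155 155 155 155 155
top0 -50 141 141 140 140 142 142 143 144 146 149 150 151 144 138 134 142 149 153 155 156 157 157 158 158 158
top0 -60 168 163 157 150 142 134 126 122 119 117 119 121 126 140 154 165 171 177 181 182 183 184 185 187 189
top0 44 190 197 203 204 200 196 192 189 187 186 186 186 184 184 183 187 191 194 194 194 195 195 195 195 195
top0 50 203 198 192 172 151 133 125 116 110 108 106 109 119 129 145 164 185 192 195 197 197 197 197 197 198
top0 60 206 205 197 188 178 164 149 136 131 126 123 126 129 138 157 175 187 191 195 196 196 196 196 196 196
```

Run:
```python
from h import *
ex=np.array([.989,-.148]);ey=np.array([.148,.989]);o=np.array([.6565,.0355])
def P(n,x,y,z): return proj(n,[*(o+ex*x/1000+ey*y/1000),z/1000])
xs=np.arange(30,81,2.); print('x',*xs.astype(int))
for f,n in(('scene0','scene'),('sc5','scene'),('top0','top')):
    g=cv2.cvtColor(cv2.imread(f'pics/{f}.png'),6).astype(np.float32)
    for y in(-12,0,12):
        p=np.array([P(n,x,y,136) for x in xs],np.float32); print(f,y,*cv2.remap(g,p[:,:1],p[:,1:],1).ravel().astype(int))
# widest chord: outer ring edges vs y at z=136 on fixed half: circle fit from top bright/dark edge in scene0
g=cv2.cvtColor(cv2.imread('pics/scene0.png'),6).astype(np.float32); pts=[]
for a in np.radians(np.arange(-75,40,5)):
    rs=np.arange(56,82,.5); p=np.array([P('scene',r*np.cos(a),r*np.sin(a),136) for r in rs],np.float32)
    v=cv2.GaussianBlur(cv2.remap(g,p[:,:1],p[:,1:],1),(1,5),0).ravel(); k=np.argmin(np.gradient(v)); pts.append((rs[k]*np.cos(a),rs[k]*np.sin(a)))
pts=np.array(pts); from scipy.optimize import least_squares
s=least_squares(lambda q:np.hypot(pts[:,0]-q[0],pts[:,1]-q[1])-q[2],[0,0,68],loss='soft_l1'); print('fit centre,r',s.x.round(2)); s=least_squares(lambda q:np.hypot(pts[:,0]-q[0],pts[:,1]-q[1])-68,[0,0],loss='soft_l1'); print('r=68',s.x.round(2),s.fun.round(1))
```

```text
x 30 32 34 36 38 40 42 44 46 48 50 52 54 56 58 60 62 64 66 68 70 72 74 76 78 80
scene0 -12 180 186 187 187 187 188 189 190 192 193 195 199 197 195 196 194 188 176 159 137 120 117 116 116 116 116
scene0 0 180 187 190 190 189 188 188 190 190 192 196 197 195 192 189 188 189 185 163 137 122 118 118 120 122 125
scene0 12 188 188 187 186 187 188 188 190 191 191 195 197 194 192 193 193 190 177 152 131 124 122 125 128 141 166
sc5 -12 117 119 125 146 166 181 186 190 192 191 194 199 198 197 197 196 190 176 159 136 120 117 115 115 113 115
sc5 0 127 131 150 169 182 187 188 189 189 191 194 196 196 193 190 189 188 185 164 138 122 117 118 119 122 122
sc5 12 140 143 152 165 180 188 188 190 192 192 195 196 194 193 194 193 189 176 151 129 123 123 126 129 141 167
top0 -12 186 192 192 193 194 194 195 195 196 196 197 199 200 199 197 198 198 198 203 207 210 210 211 211 211 211
top0 0 129 143 152 156 164 176 191 193 195 197 197 197 197 197 197 196 196 197 199 204 207 208 208 208 209 209
top0 12 163 182 192 199 200 197 195 195 196 197 198 199 199 200 200 200 200 201 204 207 210 210 210 211 211 211
fit centre,r [ 1.000e-02 -2.610e+00  6.669e+01]
r=68 [-1.42 -2.22] [10.7 -1.1 -0.4  0.8 -0.5 -2.2 -0.  -0.8 -0.1  0.2  0.9  0.1 -0.7  0.6
  0.8 -0.   0.6  0.3  0.5 -0.4 -0.3 -0.2 -1.6]
```

The seam is closed on both sides. The fixed half's circle fit (centre x≈-1.4) puts its ends at the axis plane, so the halves have met and the clamp is concentric. I ease the push from 25 N back to about 12–13 N, keeping it flat and square.

Call:
play_rows(motion=[{"x": 0, "y": 0.06, "z": 0.02, "rx": 0, "ry": 0, "rz": 0}, {"x": 0, "y": 0.05, "z": 0.02, "rx": 0, "ry": 0, "rz": 0}, {"x": 0, "y": 0, "z": 0, "rx": 0, "ry": 0, "rz": 0}, {"x": 0, "y": 0, "z": 0, "rx": 0, "ry": 0, "rz": 0}])

```text
clock: 36.9
tool_pos: [0.591, 0.0434, 0.1435]
orientation: [-179.9, -0.0, -98.5]
force: [-16.1, 4.2, 5.1]
opening: 0.0141
gripper_force: 30.0
```

```bash
python3 -c "
from h import *
avg(4)"
```

```text
[-1.54740e+01  4.19900e+00  4.65100e+00  1.60200e+00  5.96500e+00
  7.00000e-02  5.90971e+02  4.33720e+01  1.43443e+02] std [0.37 0.47 0.08 0.01 0.03 0.03] origin -4.95 -1.89 [-1.7987e+02 -1.0000e-02 -9.8490e+01] 37.1
```

Call:
play_rows(motion=[{"x": 0, "y": 0.035, "z": -0.01, "rx": 0, "ry": 0, "rz": 0}, {"x": 0, "y": 0, "z": 0, "rx": 0, "ry": 0, "rz": 0}, {"x": 0, "y": 0, "z": 0, "rx": 0, "ry": 0, "rz": 0}])

```text
clock: 37.48
tool_pos: [0.5909, 0.0434, 0.1435]
orientation: [-179.8, -0.0, -98.5]
force: [-10.9, 2.1, 0.8]
opening: 0.014
gripper_force: 30.0
```

```bash
python3 -c "
from h import *
avg(4)"
```

```text
[-1.12080e+01  2.64400e+00  4.77000e-01  1.01500e+00  4.54100e+00
  8.10000e-02  5.90858e+02  4.33920e+01  1.43458e+02] std [0.37 0.08 0.49 0.01 0.02 0.05] origin -5.08 -1.91 [-1.7981e+02 -1.0000e-02 -9.8490e+01] 37.675
```

Call:
play_rows(motion=[{"x": 0, "y": -0.01, "z": 0, "rx": 0, "ry": 0, "rz": 0}, {"x": 0, "y": 0, "z": 0, "rx": 0, "ry": 0, "rz": 0}, {"x": 0, "y": 0, "z": 0, "rx": 0, "ry": 0, "rz": 0}])

```text
clock: 38.05
tool_pos: [0.5909, 0.0434, 0.1435]
orientation: [-179.8, -0.0, -98.5]
force: [-11.8, 2.0, 1.3]
opening: 0.0139
gripper_force: 30.0
```

```bash
python3 -c "
from h import *
avg(3); print(workorder.close_job())"
```

```text
[-1.22090e+01  2.41400e+00  1.33800e+00  1.15200e+00  4.85100e+00
  7.00000e-02  5.90901e+02  4.33870e+01  1.43451e+02] std [0.13 0.44 0.07 0.03 0.04 0.02] origin -5.04 -1.9 [-1.7983e+02 -1.0000e-02 -9.8500e+01] 38.2
the job is handed in; nothing more can be done
None
```

I handed the job in at 38 s: the head is seated and the larger clamp is flat on the deck, gripped and pushed with about 12 N, but a hard stop I attribute to the ring ends meeting held it, and I estimate the plunger only about 9–10 mm in instead of 12.

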